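# Knock off the ratchet pawl with the release bar and lower the vice lift

### The arm

A 6-joint arm with a two-finger parallel gripper is mounted at the origin on a cart in front of the work surface, level with it; the furniture and walls round the work are solid. World frame = base frame: x ahead of the robot, y to its left, z up, the work surface at z = 0. Lengths are in m, angles in rad, forces in N, time in s.
With the tool pointing down it reaches from about 0.3 to 1 m from the base axis. Payload 5.1 kg.
Tool frame: the origin (TCP) lies midway between the tips of the shut fingers; the grasp point (between the pads) lies 19 mm behind it (grasp_offset is the distance from the TCP to the grasp point, in m); y points along the fingers, z is the direction in which the jaws open and shut, and the axes are right-handed (so a half turn about y gives the same grasp; the last joint's range is limited). The gripper opens to 95 mm and grips with 3 to 60 N. Pads are 20 mm wide; open, the fingers measure 119 mm over their backs; the gripper's body (75 mm by 180 mm) begins 59 mm behind the grasp point.
Start: joints at [1.245, 0.124, 1.65, -0, 1.367, -0.083], TCP at [0.156, 0.631, 0.193] pointing down, gripper open.
Joint ranges: [-2.61, 2.61], [-1.02, 2.33], [0.03, 2.71], [-1.35, 4.49], [0.32, 2.68], [-2.91, 2.91]. Speed limits (rad/s): [2.57, 2.57, 3.14, 3.14, 3.14, 3.14].

### API

Orientations are given as a rotation vector (axis times angle).
In Python, from plant import * gives the robot as it stands.
- The arm moves only by the tool carry_out, never from a script. Its argument "targets" is a list of rows, each an object of numbers: "x", "y", "z": the shift along the tool's x, y, z in mm; "ax", "ay", "az": the turn, a rotation vector about the tool's x, y, z in rad. A call has 1 to 5 rows; each row shifts and turns the pose as measured when the row begins, along the tool's axes as they then stand; what a row does not reach is not made up. A row lasts 1/8 s, in which the tool goes at most 62.5 mm and 10.7 degrees, less where a joint would pass 70% of its speed; a pose out of reach is approached as far as the arm can. A call with a gripper value outside its range is refused whole. "grip" is the opening in per cent of the stroke, from 0 (shut) to 100 (fully open), set as the call begins (left out, the last holds). The fingers move at their own pace and stop on an object; "newtons" is the grip in N (left out, the last holds). Time passes only in rows, so rows that do not move let the fingers close. It gives the time, the measured TCP pose, the force and the opening at its end, in the units of the state.
- observe(): the state, without advancing time (a new reading comes with each control period).
- camera(name): name is "side" or "top" or "wrist"; returns the picture (420x560x3 uint8, blue, green, red); there is no depth.
- camera_params(name): a dict with "fx", "fy", "cx", "cy" (pixels), "rvec" (rotation vector, rad) and "tvec" (3), from world to camera coordinates, as OpenCV has them. Camera axes: x right, y down, z forward; pixel columns grow to the right and rows downward; lengths in m; the calibration is good to about 2 mm. The wrist camera is an equidistant fisheye: a pixel r from the principal point sees the ray r / f radians off the axis. A picture is of the moment at which its call begins: read the wrist's pose just before it. camera_params takes no time and is no camera call; for the wrist camera it gives the pose at the moment of the call.
- job_done(): hands the job in, once; it reports no verdict.
The state is a dict: "time": time; "joints": joint angles; "dq": joint speeds; "tau": joint torques, N m; "tool_pos": TCP position; "tool_rot": TCP orientation; "wrist_force": force on the tool from outside, world axes, zero at the start; "moment": the same for the moment, N m; "opening": finger opening in m.
Only numpy, scipy, OpenCV 4.12 (cv2) and the standard library are available. Lean on these libraries where they do the work, as an engineer would, in place of code of your own. Each camera call takes 0.05 s, during which the arm holds its last target.

### The job

The ratchet lift holds the ball vice up. Take the release bar from its rest, put its blade between the lift's side plates under the pawl's tail and flick the tail up until the pawl snaps over and stays off; touch the pawl only with the bar, and feel your way: nothing on the lift may be forced, by bar or fingers. Then press the lift down steadily, all the way to the bottom, and leave the bar lying back on its rest the way it lay, with the other things on the bench undisturbed.

Things in the scene. Friction and masses are not known exactly. Their poses are not given: they have to be found in the camera images.
- stand: Ratchet lift, bolted down: grey base plate and upright steel column (20 mm wide, top at 263 mm) with a toothed front, 16 mm pitch. Origin on the bench, 11 mm before the column's front; x points away from its front (robot's side), y left, z up. Base plate x -85..75, y -135..35, 12 mm high. Pawl in the plane y = 0, table with vice (97 mm wide, 96 mm high) on the -y side, press knob on the +y side.
- lift (a joint): Height of the carriage (side plates, table with bolted-on ball vice, press knob) in m: 0 at the bottom stop, up to 0.125. It slides upright on the column. It is stiff: it stays where left, goes down at a push of 4 to 14 N once the pawl is off, takes over 20 N to raise. With the pawl on it sinks 18 mm at most before a tooth stops it.
- pawl (a joint): Angle of the pawl in rad about the stand's y axis: 0 fully in the rack, 1.15 thrown off; grows as the tail rises. A tooth's flank may hold it anywhere from 0 to 0.45 at the start. Over-centre spring: pushing the tail up takes about 2 N at 0, less and less up to 0.62, where it snaps over and stays off; let go before, it falls back in. Clear of the teeth above 0.40.
- pawl_pivot (a point): Pivot of the pawl, on the carriage (stand's x -21 mm, y 0), between two upright aluminium side plates 5 mm thick with a 25 mm gap between them, reaching from 80 mm before the pivot to 70 mm behind and from 39 mm below it to 13 mm above. The gap is open in front, above and below, but a guard bar 8 mm thick crosses it 72 mm before and 26 mm above the pivot: the blade goes in below it.
- tail_end (a point): In the middle of the tail's thickness, 55 mm from the pivot towards the front, 5 mm short of the end; moves as the pawl turns. The tail is a dark steel bar 14 mm wide, 8 mm thick (10 mm at its round end), running forward from the pivot between the side plates; at pawl angle 0 it droops 10 degrees below level.
- pawl_tail: The pawl's tail as a part; its origin is at the pivot.
- knob_top (a point): Top centre of the black press knob, 30 mm wide and 31 mm high, on a bent arm at the carriage's front left (stand's x -66, y +75 mm). Pushing straight down here lowers the lift. At the bottom it is 105 mm above the bench.
- bar_mid (a point): Point on the release bar's axis, half-way up; x runs along the bar towards the blade. Steel, 155 mm, 110 to 180 g: dark square handle 16 x 16 mm from x -75 to -5 mm, then a blade 10 mm wide, 8 mm thick, to x +80 mm. It lies level on its rest, axis 38 mm above the bench.
- rest_mid (a point): Where bar_mid lies when the bar is on its rest; x along the bar towards the blade, 38 mm above the bench. Fixed grey base 150 x 50 x 6 mm with two notched supports 10 mm long, 44 mm wide, at x -58 mm (handle) and x +45 mm (blade); their flared notches rise 14 mm above the bar's underside. Between them the bar is free at both sides and 24 mm clear of the base.
- bar: The release bar as a part; its origin lies on the underside below bar_mid.
- nippers: Small end nippers with black handles, 102 mm long, lying on the bench; leave alone.
- loupe: Black eye loupe, 34 mm high, standing on the bench; leave alone.
- brush: Flat wooden bench brush, 165 mm long, lying on the bench; leave alone.
- star_knob: Black three-lobed clamping knob, 41 mm, on the bench; leave alone.
- tin: Small round grey tin with white lid, 56 mm high, on the bench; leave alone.
- tweezers: Steel tweezers, 131 mm long, lying at the far left; leave alone.

How it is judged:
By the outcome, as a careful person would: the job done as asked, in the order asked, and still so for the second after the job is handed in, with the robot touching nothing.
It also fails if it takes over 58 s, if anything falls off the work surface, if the arm or the gripper's body presses on something with over 40 N, if the wrist force passes 120 N, or if a joint passes its speed limit or range.

## Working session

There is one attempt and no reset: what is moved stays moved. The work goes in short steps, Python scripts to look and compute and a tool call to move; the robot and the scene stay as the last step left them, time stands still between calls to the robot, and variables do not carry over. Pictures are saved under pics/ and viewed, and the job is handed in when it is done.

Besides the shell and the picture viewer there is one more tool, called after ">>>" as name(argument=value, ...) on one line, values as JSON. carry_out: Moves the arm, as the interface text tells. Its arguments: {"type":"object","properties":{"targets":{"type":"array"},"grip":{"type":"number"},"newtons":{"type":"number"}},"required":["targets"]}

```bash
ls; mkdir -p pics; python3 - <<'E'
from plant import *
import cv2
print(observe())
for n in ["side","top","wrist"]:
    print(n,camera_params(n))
    cv2.imwrite(f"pics/a_{n}.png",camera(n))
E
```

```text
pics
{'time': 0.0, 'joints': array([ 1.24539994e+00,  1.24500559e-01,  1.65161692e+00, -2.20436383e-05,
        1.36749305e+00, -8.25822601e-02]), 'dq': array([-0.00213255, -0.00032223,  0.00158837, -0.00121819, -0.00094538,
        0.00029428]), 'tau': array([ 8.07419633e-05, -4.17613041e+01, -3.59926164e+01,  7.74965622e-02,
        4.92576475e-02, -1.83349671e-04]), 'tool_pos': array([0.15609448, 0.63029823, 0.19212377]), 'tool_rot': array([-1.56436045,  0.19097448, -0.19036418]), 'wrist_force': array([-0.39201091, -0.32786434, -0.46542527]), 'moment': array([ 0.03107482,  0.0184865 , -0.01272787]), 'opening': 0.09526041711126293}
side {'fx': 475.63774439025525, 'fy': 475.63774439025525, 'cx': 285.5285942359003, 'cy': 211.87020302309648, 'rvec': array([ 2.0609659 , -0.53323125,  0.33340019]), 'tvec': array([-0.4191193 ,  0.2511896 ,  1.05314362])}
top {'fx': 400.39035272143497, 'fy': 400.39035272143497, 'cx': 278.1042408038128, 'cy': 219.72311591478385, 'rvec': array([ 2.16055583, -2.11942355,  0.18086432]), 'tvec': array([0.11775081, 0.54115243, 1.36135968])}
wrist {'fx': 325.19226210127806, 'fy': 325.19226210127806, 'cx': 281.62474125112004, 'cy': 210.6276341631991, 'rvec': array([-2.2895172 , -1.79304397, -0.25136344]), 'tvec': array([-0.64802025, -0.03239907,  0.39196166])}
```

View pics/a_side.png

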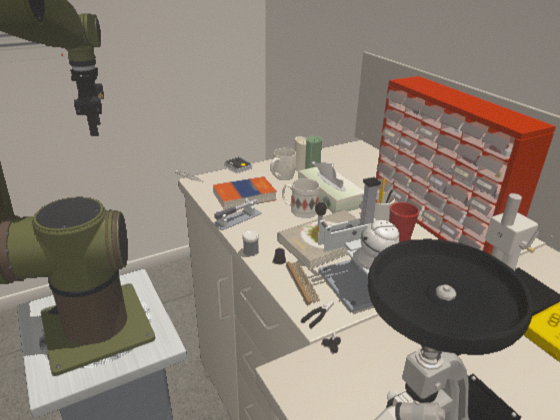

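View pics/a_top.png

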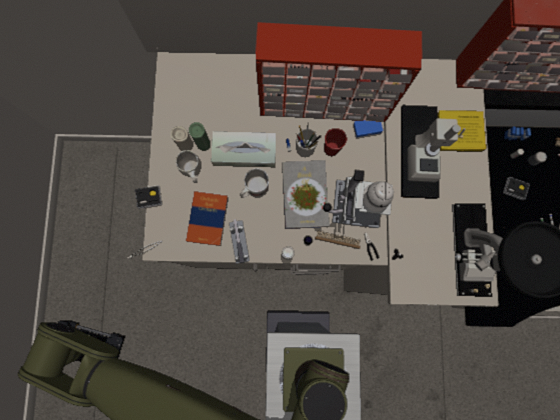

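View pics/a_wrist.png

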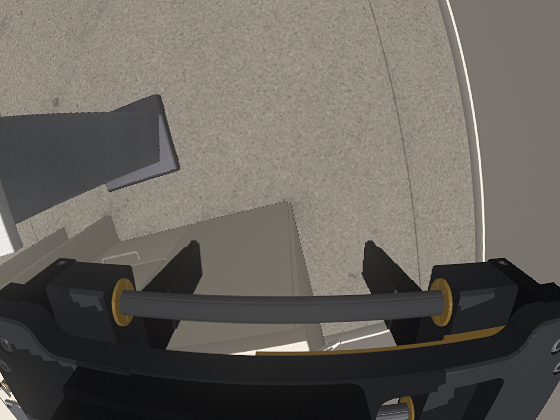

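The top picture shows the lift at about (355,200), with its knob at (327,208), and the bar's rest at (239,242). The side picture shows the rest at (238,215) and the lift at (350,235). I'll zoom in on these.

```bash
cat > h.py <<'E'
import numpy as np, cv2
from scipy.spatial.transform import Rotation as R
def proj(P,c):
    p,_=cv2.projectPoints(np.atleast_2d(np.array(P,float)),c["rvec"],c["tvec"],np.array([[c["fx"],0,c["cx"]],[0,c["fy"],c["cy"]],[0,0,1]]),None)
    return p[:,0]
def ray(uv,c,fish=False):
    Rm=cv2.Rodrigues(c["rvec"])[0]; t=np.array(c["tvec"])
    a=np.array([(uv[0]-c["cx"])/c["fx"],(uv[1]-c["cy"])/c["fy"]])
    if fish:
        r=np.hypot(*a); d=np.array([*(a/r*np.sin(r)),np.cos(r)]) if r>1e-9 else np.array([0,0,1.])
    else: d=np.array([*a,1.]); d/=np.linalg.norm(d)
    return -Rm.T@t, Rm.T@d
def projf(P,c):
    Rm=cv2.Rodrigues(c["rvec"])[0]; X=(Rm@np.atleast_2d(np.array(P,float)).T).T+c["tvec"]
    r=np.hypot(X[:,0],X[:,1]); th=np.arctan2(r,X[:,2])
    return np.c_[c["cx"]+c["fx"]*th*X[:,0]/r, c["cy"]+c["fy"]*th*X[:,1]/r]
def tri(rays):
    A=np.zeros((3,3));b=np.zeros(3)
    for o,d in rays:
        M=np.eye(3)-np.outer(d,d);A+=M;b+=M@o
    X=np.linalg.solve(A,b)
    return X,[np.linalg.norm((np.eye(3)-np.outer(d,d))@(X-o)) for o,d in rays]
def atz(r,z):
    o,d=r; return o+d*(z-o[2])/d[2]
E
python3 - <<'E'
import cv2
s=cv2.imread("pics/a_side.png");t=cv2.imread("pics/a_top.png")
def crop(im,x0,x1,y0,y1,k,n): cv2.imwrite("pics/"+n,cv2.resize(im[y0:y1,x0:x1],None,fx=k,fy=k,interpolation=cv2.INTER_CUBIC))
crop(s,270,410,170,320,5.0,"c_s1.png") if 0 else crop(s,270,410,170,320,4,"c_s1.png")
crop(s,200,280,180,250,8,"c_s2.png")
crop(t,310,400,160,260,6,"c_t1.png")
crop(t,210,270,215,270,10,"c_t2.png")
E
```

```text
(no output)
```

View pics/c_s1.png

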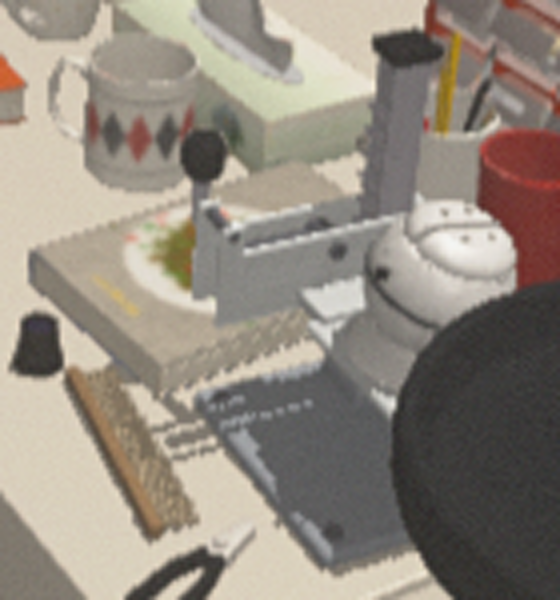

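View pics/c_s2.png

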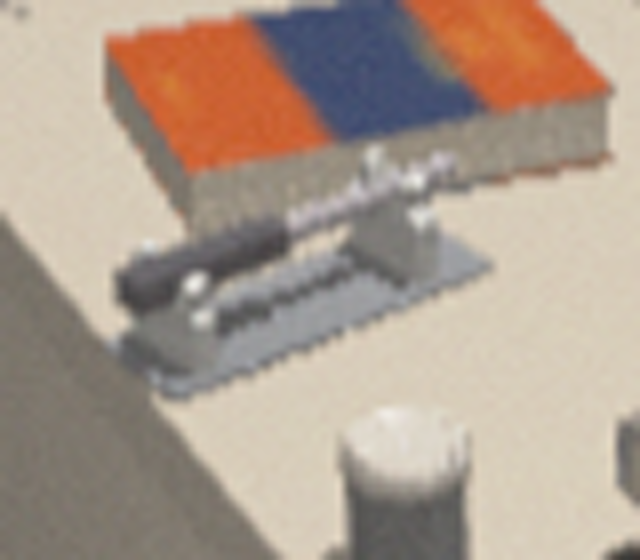

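View pics/c_t1.png

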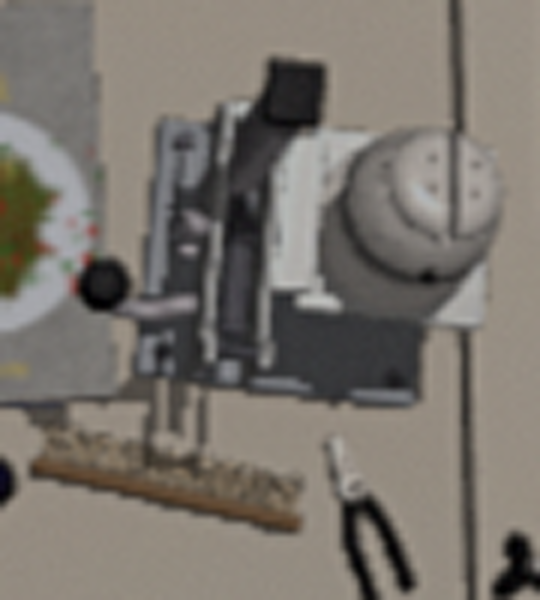

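View pics/c_t2.png

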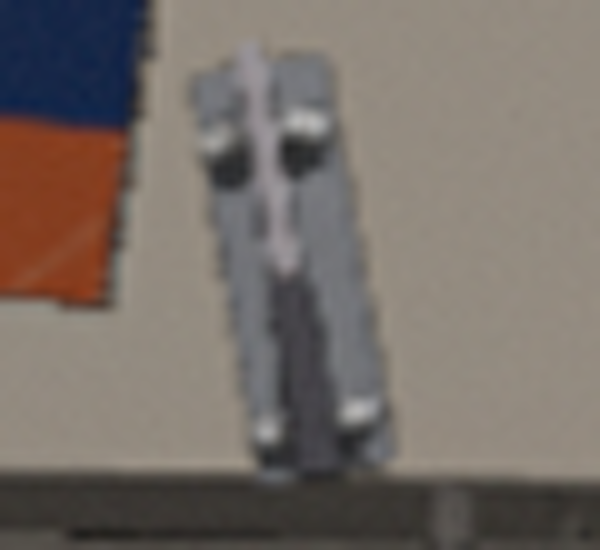

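```bash
cat > fit.py <<'E'
from plant import *
from h import *
from scipy.optimize import least_squares
cs,ct=camera_params("side"),camera_params("top")
def f(u,v,k,x0,y0): return np.array([(u+.5)/k-.5+x0,(v+.5)/k-.5+y0])
S=lambda u,v:f(u,v,4,270,170); T=lambda u,v:f(u,v,6,310,160)
S2=lambda u,v:f(u,v,8,200,180); T2=lambda u,v:f(u,v,10,210,215)
for n,a,b in [("handle end",S2(135,288),T2(310,465)),("tip",S2(452,163),T2(252,45)),("knob",S(203,150),T(103,283)),("coltop",S(408,45),T(297,92)),("base FL",S(200,400),T(138,375)),("base FR",S(335,565),T(420,400))]:
    X,e=tri([ray(a,cs),ray(b,ct)]); print(n,X.round(4),np.round(e,4),a.round(1),b.round(1))
E
python3 fit.py
```

```text
handle end [0.3933 0.2553 0.0351] [0.001 0.001] [216.4 215.6] [240.6 261. ]
tip [0.5383 0.2811 0.0372] [0.0009 0.0009] [256.1 199.9] [234.8 219. ]
knob [ 0.5642 -0.027   0.1646] [0.0003 0.0003] [320.4 207.1] [326.8 206.8]
coltop [ 0.6453 -0.1127  0.2589] [0.0004 0.0004] [371.6 180.9] [359.1 174.9]
base FL [ 0.5425 -0.0698  0.004 ] [0.0022 0.0022] [319.6 269.6] [332.6 222.1]
base FR [ 0.5284 -0.2382  0.0047] [0.0001 0.0001] [353.4 310.9] [379.6 226.2]
```

```bash
cat >> h.py <<'E'
def rotdown(yaw):
    # tool y = -Z; tool z (jaw axis) horizontal, = (-sin yaw, cos yaw): jaws perpendicular to heading yaw
    z=np.array([-np.sin(yaw),np.cos(yaw),0]); y=np.array([0,0,-1.]); x=np.cross(y,z)
    return np.c_[x,y,z]
def pose(o): return np.array(o["tool_pos"]),R.from_rotvec(o["tool_rot"]).as_matrix()
def plan(o,p1,R1,n):
    p,M=pose(o); rv=R.from_matrix(M.T@R1).as_rotvec()
    d=(np.array(p1)-p)/n; out=[]
    for i in range(n):
        Mi=M@R.from_rotvec(rv*i/n).as_matrix()
        s=Mi.T@d*1000; out.append((s.round(1).tolist(),(rv/n).round(3).tolist()))
    print("dist",np.linalg.norm(d)*n,"ang",np.degrees(np.linalg.norm(rv)))
    for r in out: print(r)
def say(o):
    p,M=pose(o); print("t",round(float(o["time"]),2),"tcp",p.round(4),"F",np.round(o["wrist_force"],2),"M",np.round(o["moment"],3),"op",round(float(o["opening"]),4))
    print("axes x",M[:,0].round(3),"y",M[:,1].round(3),"z",M[:,2].round(3))
E
python3 - <<'E'
from plant import *
from h import *
o=observe(); say(o)
for y in (10,190):
    plan(o,[0.42,0.262,0.19],rotdown(np.radians(y)),9)
c=camera_params("wrist"); M=cv2.Rodrigues(c["rvec"])[0]; C=-M.T@c["tvec"]; p,Rt=pose(o)
print("cam in tool",Rt.T@(C-p)*1000,"axes(x,y,z) in tool",(Rt.T@M.T).round(3).T)
E
```

```text
t 0.15 tcp [0.1562 0.6304 0.1924] F [-0.16 -0.8   0.41] M [ 0.011 -0.051 -0.01 ] op 0.0952
axes x [ 0.971 -0.24  -0.   ] y [-0.001 -0.002 -1.   ] z [ 0.24   0.971 -0.002]
dist 0.45316079374882573 ang 23.914275753887168
([38.3, 0.3, -32.7], [0.0, -0.046, -0.0])
([36.7, 0.3, -34.4], [0.0, -0.046, -0.0])
([35.1, 0.3, -36.1], [0.0, -0.046, -0.0])
([33.4, 0.3, -37.7], [0.0, -0.046, -0.0])
([31.6, 0.3, -39.2], [0.0, -0.046, -0.0])
([29.8, 0.3, -40.6], [0.0, -0.046, -0.0])
([27.8, 0.3, -41.9], [0.0, -0.046, -0.0])
([25.9, 0.3, -43.2], [0.0, -0.046, -0.0])
([23.8, 0.3, -44.3], [0.0, -0.046, -0.0])
dist 0.45316079374882573 ang 156.08591675471624
([38.3, 0.3, -32.7], [0.0, 0.303, 0.0])
([46.3, 0.3, -19.8], [0.0, 0.303, 0.0])
([50.1, 0.3, -5.1], [0.0, 0.303, 0.0])
([49.3, 0.3, 10.1], [0.0, 0.303, 0.0])
([44.1, 0.3, 24.3], [0.0, 0.303, 0.0])
([34.8, 0.3, 36.4], [0.0, 0.303, 0.0])
([22.4, 0.3, 45.1], [0.0, 0.303, 0.0])
([7.9, 0.3, 49.7], [0.0, 0.303, 0.0])
([-7.2, 0.3, 49.8], [0.0, 0.303, 0.0])
cam in tool [ -78.05117794 -191.86324187   -0.90767635] axes(x,y,z) in tool [[-0.001  0.     1.   ]
 [ 0.961 -0.278  0.001]
 [ 0.278  0.961 -0.   ]]
```

>>> carry_out(targets=[{"x":38,"z":-33,"ay":-0.046},{"x":37,"z":-34,"ay":-0.046},{"x":35,"z":-36,"ay":-0.046},{"x":33,"z":-38,"ay":-0.046},{"x":32,"z":-39,"ay":-0.046}], grip=100)

```text
validation failed for argument at $.ta...
```

>>> carry_out(targets=[{"x":30,"z":-41,"ay":-0.046},{"x":28,"z":-42,"ay":-0.046},{"x":26,"z":-43,"ay":-0.046},{"x":24,"z":-44,"ay":-0.046},{"x":0}])

```text
validation failed for argument at $.ta...
```

```bash
cat > look.py <<'E'
import sys
from plant import *
from h import *
import json
o=observe(); c=camera_params("wrist"); im=camera("wrist"); n=sys.argv[1]
cv2.imwrite(f"pics/{n}.png",im); json.dump({k:np.array(v).tolist() for k,v in c.items()},open(f"pics/{n}.json","w")); say(o)
E
python3 look.py w1
```

```text
t 0.15 tcp [0.1562 0.6304 0.1924] F [-0.16 -0.8   0.41] M [ 0.011 -0.051 -0.01 ] op 0.0952
axes x [ 0.971 -0.24  -0.   ] y [-0.001 -0.002 -1.   ] z [ 0.24   0.971 -0.002]
```

View pics/w1.png

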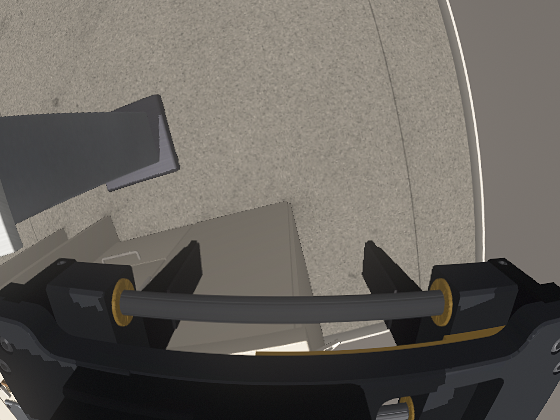

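```bash
python3 - <<'E'
from plant import *
from h import *
o=observe()
plan(o,[0.40,0.257,0.19],rotdown(np.radians(190)),15)
E
```

```text
dist 0.44606670045856 ang 156.08791043382783
([21.8, 0.2, -20.3], [0.0, 0.182, 0.0])
([25.1, 0.2, -16.0], [0.0, 0.182, 0.0])
([27.5, 0.2, -11.2], [0.0, 0.182, 0.0])
([29.1, 0.2, -6.0], [0.0, 0.182, 0.0])
([29.7, 0.2, -0.7], [0.0, 0.182, 0.0])
([29.4, 0.2, 4.7], [0.0, 0.182, 0.0])
([28.0, 0.2, 9.9], [0.0, 0.182, 0.0])
([25.8, 0.2, 14.8], [0.0, 0.182, 0.0])
([22.7, 0.2, 19.2], [0.0, 0.182, 0.0])
([18.8, 0.2, 23.0], [0.0, 0.182, 0.0])
([14.4, 0.2, 26.0], [0.0, 0.182, 0.0])
([9.4, 0.2, 28.2], [0.0, 0.182, 0.0])
([4.2, 0.2, 29.4], [0.0, 0.182, 0.0])
([-1.2, 0.2, 29.7], [0.0, 0.182, 0.0])
([-6.6, 0.2, 29.0], [0.0, 0.182, 0.0])
```

>>> carry_out(targets=[{"x":23,"y":0,"z":-20,"ax":0,"ay":0.18,"az":0}], grip=100)

```text
time: 0.32
tool_pos: [0.173, 0.6059, 0.1921]
tool_rot: [-1.547, 0.334, -0.334]
wrist_force: [-0.2, -0.4, 0.1]
opening: 0.0951
```

>>> carry_out(targets=[{"x":25,"y":0,"z":-16,"ax":0,"ay":0.18,"az":0},{"x":27,"y":0,"z":-11,"ax":0,"ay":0.18,"az":0},{"x":29,"y":0,"z":-6,"ax":0,"ay":0.18,"az":0},{"x":30,"y":0,"z":-1,"ax":0,"ay":0.18,"az":0},{"x":29,"y":0,"z":5,"ax":0,"ay":0.18,"az":0}])

```text
time: 0.95
tool_pos: [0.2542, 0.4768, 0.1907]
tool_rot: [-1.308, 1.048, -1.05]
wrist_force: [0.6, 0.1, 0.6]
opening: 0.0952
```

>>> carry_out(targets=[{"x":28,"y":0,"z":10,"ax":0,"ay":0.18,"az":0},{"x":26,"y":0,"z":15,"ax":0,"ay":0.18,"az":0},{"x":23,"y":0,"z":19,"ax":0,"ay":0.18,"az":0},{"x":19,"y":0,"z":23,"ax":0,"ay":0.18,"az":0},{"x":14,"y":0,"z":26,"ax":0,"ay":0.18,"az":0}])

```text
time: 1.58
tool_pos: [0.3332, 0.3446, 0.1902]
tool_rot: [-0.786, 1.711, -1.717]
wrist_force: [0.9, 0.1, -0.1]
opening: 0.0952
```

>>> carry_out(targets=[{"x":9,"y":0,"z":28,"ax":0,"ay":0.18,"az":0},{"x":4,"y":0,"z":29,"ax":0,"ay":0.18,"az":0},{"x":-1,"y":0,"z":29,"ax":0,"ay":0.18,"az":0},{"x":-6,"y":0,"z":29,"ax":0,"ay":0.18,"az":0},{"x":0,"y":0,"z":0,"ax":0,"ay":0,"az":0}])

```text
time: 2.2
tool_pos: [0.3936, 0.2382, 0.19]
tool_rot: [-0.122, 2.161, -2.171]
wrist_force: [-0.0, 1.6, 0.3]
opening: 0.095
```

```bash
python3 look.py w2; python3 -c "
from plant import *;print(observe()['joints'])"
```

```text
t 2.2 tcp [0.3936 0.2382 0.19  ] F [-0.02  1.58  0.32] M [-0.048  0.198  0.084] op 0.095
axes x [-0.994 -0.11   0.003] y [-0.002 -0.005 -1.   ] z [ 0.11  -0.994  0.004]
[ 0.43121921 -0.30862729  2.05827718 -0.00306053  1.39601102  1.89022915]
```

View pics/w2.png

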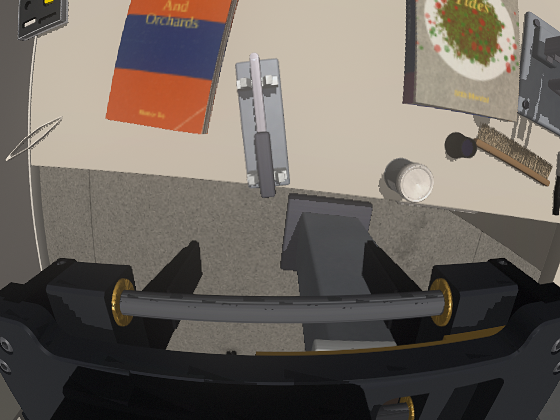

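```bash
python3 - <<'E'
import cv2
im=cv2.imread("pics/w2.png")
cv2.imwrite("pics/w2c.png",cv2.resize(im[40:205,215:315],None,fx=3.6,fy=3.6,interpolation=cv2.INTER_CUBIC))
cv2.imwrite("pics/w2d.png",cv2.resize(im[40:205,215:315][0:80],None,fx=7,fy=7,interpolation=cv2.INTER_CUBIC))
E
```

```text
(no output)
```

View pics/w2c.png

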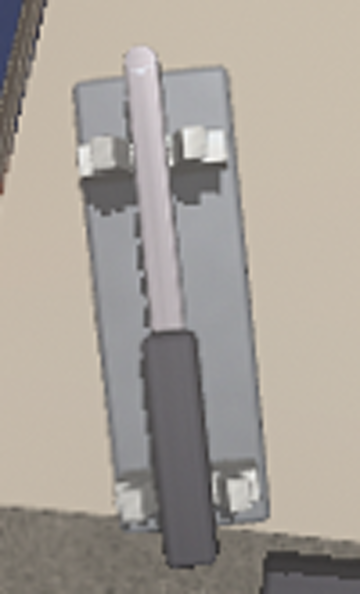

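>>> carry_out(targets=[{"x":-30,"y":10,"z":-15,"ax":0,"ay":0,"az":0},{"x":-30,"y":10,"z":-15,"ax":0,"ay":0,"az":0},{"x":0,"y":0,"z":0,"ax":0,"ay":0,"az":0}])

```text
time: 2.62
tool_pos: [0.4493, 0.279, 0.1695]
tool_rot: [-0.134, 2.157, -2.163]
wrist_force: [0.2, 0.3, -0.4]
opening: 0.0953
```

```bash
python3 look.py w3; python3 - <<'E'
import cv2
im=cv2.imread("pics/w3.png")
cv2.imwrite("pics/w3c.png",cv2.resize(im[40:260,180:360],None,fx=2.7,fy=2.7,interpolation=cv2.INTER_CUBIC))
E
```

```text
t 2.62 tcp [0.4493 0.279  0.1695] F [ 0.21  0.28 -0.37] M [-0.014  0.146 -0.03 ] op 0.0953
axes x [-0.993 -0.121  0.003] y [-0.002 -0.003 -1.   ] z [ 0.121 -0.993  0.002]
```

View pics/w3c.png

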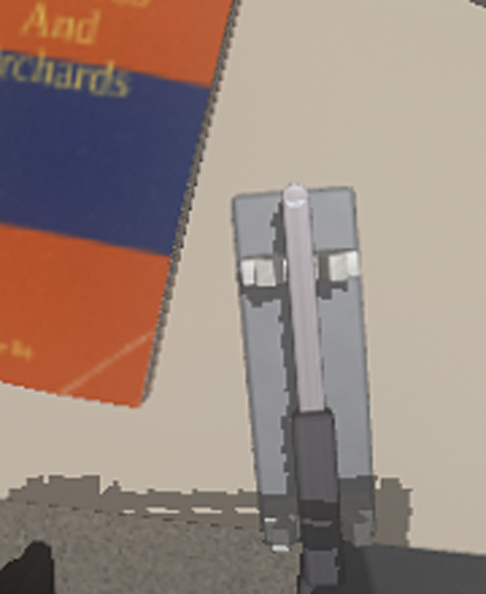

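```bash
cat > t1.py <<'E'
from plant import *
from h import *
import json
L=lambda n:json.load(open(f"pics/{n}.json"))
cs,ct,c2,c3=camera_params("side"),camera_params("top"),L("w2"),L("w3")
f=lambda u,v,k,x0,y0:((u+.5)/k-.5+x0,(v+.5)/k-.5+y0)
A=lambda u,v:ray(f(u,v,3.6,215,40),c2,1)
B=lambda u,v:ray(f(u,v,2.7,180,40),c3,1)
S=lambda u,v:ray(f(u,v,8,200,180),cs); T=lambda u,v:ray(f(u,v,10,210,215),ct)
for n,r in [("bnd",[A(173,332),B(314,411)]),("bnd4",[A(173,332),B(314,411),S(287,225),T(288,273)]),("tip",[A(140,48),B(294,185)]),("tip4",[A(140,48),B(294,185),S(455,160),T(252,42)]),("pegL",[A(103,150),B(262,262)]),("pegR",[A(200,140),B(343,256)]),("pegs",[A(103,150),B(262,262),T(220,140)]),
 ("hnd",[A(192,560),T(310,468),S(130,285)])]:
    X,e=tri(r);print(n,X.round(4),np.round(e,4))
E
python3 t1.py
```

```text
Traceback (most recent call last):
  File "t1.py", line 10, in <module>
    for n,r in [("bnd",[A(173,332),B(314,411)]),("bnd4",[A(173,332),B(314,411),S(287,225),T(288,273)]),("tip",[A(140,48),B(294,185)]),("tip4",[A(140,48),B(294,185),S(455,160),T(252,42)]),("pegL",[A(103,150),B(262,262)]),("pegR",[A(200,140),B(343,256)]),("pegs",[A(103,150),B(262,262),T(220,140)]),
                        ~^^^^^^^^^
  File "t1.py", line 7, in <lambda>
    A=lambda u,v:ray(f(u,v,3.6,215,40),c2,1)
                 ~~~^^^^^^^^^^^^^^^^^^^^^^^^
  File "h.py", line 7, in ray
    Rm=cv2.Rodrigues(c["rvec"])[0]; t=np.array(c["tvec"])
       ~~~~~~~~~~~~~^^^^^^^^^^^
cv2.error: OpenCV(4.12.0) :-1: error: (-5:Bad argument) in function 'Rodrigues'
> Overload resolution failed:
>  - src is not a numpy array, neither a scalar
>  - Expected Ptr<cv::UMat> for argument 'src'
```

```bash
sed -i 's/cv2.Rodrigues(c\["rvec"\])/cv2.Rodrigues(np.array(c["rvec"]))/' h.py; python3 t1.py
```

```text
bnd [0.4558 0.2634 0.0378] [0.0002 0.0002]
bnd4 [0.4575 0.2637 0.0408] [0.0015 0.0011 0.0019 0.0017]
tip [0.5385 0.2817 0.0402] [0. 0.]
tip4 [0.5391 0.2814 0.0381] [0.0004 0.0006 0.0003 0.0012]
pegL [0.5084 0.29   0.03  ] [0.0002 0.0002]
pegR [0.5142 0.261  0.0334] [0.001 0.001]
pegs [0.5079 0.2908 0.026 ] [0.0008 0.0011 0.0017]
hnd [0.3904 0.2526 0.0396] [0.0025 0.0027 0.0013]
```

```bash
python3 - <<'E'
from plant import *
from h import *
o=observe()
plan(o,[0.4428,0.262,0.09],rotdown(np.radians(191.3)),2)
E
```

```text
dist 0.0818922580615427 ang 4.3730383967609
([3.9, 40.0, 7.8], [-0.001, -0.038, 0.001])
([4.2, 40.0, 7.7], [-0.001, -0.038, 0.001])
```

>>> carry_out(targets=[{"x":4,"y":30,"z":8,"ax":0,"ay":-0.038,"az":0},{"x":4,"y":30,"z":8,"ax":0,"ay":-0.038,"az":0},{"x":0,"y":0,"z":0,"ax":0,"ay":0,"az":0}], grip=50, newtons=50)

```text
time: 3.05
tool_pos: [0.441, 0.2629, 0.1106]
tool_rot: [-0.218, 2.112, -2.115]
wrist_force: [-0.2, 0.6, 0.3]
opening: 0.0706
```

```bash
python3 look.py w4; python3 - <<'E'
from plant import *
from h import *
o=observe()
plan(o,[0.4428,0.262,0.019],rotdown(np.radians(191.3)),3)
E
```

```text
t 3.05 tcp [0.441  0.2629 0.1106] F [-0.18  0.56  0.27] M [-0.084  0.179 -0.004] op 0.0706
axes x [-0.979 -0.204  0.   ] y [-0.    -0.001 -1.   ] z [ 0.204 -0.979  0.001]
dist 0.09347910146243753 ang 0.475322792743195
([0.0, 31.2, 0.6], [-0.0, 0.003, -0.001])
([0.0, 31.2, 0.6], [-0.0, 0.003, -0.001])
([-0.0, 31.2, 0.6], [-0.0, 0.003, -0.001])
```

View pics/w4.png

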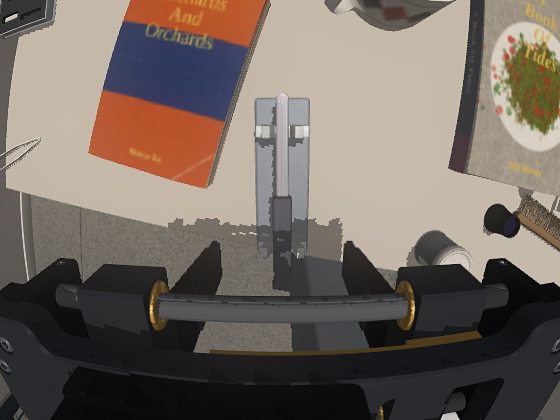

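The bar lies upright in the image, with its tip at (282,95) and the handle edge at (283,197), so the heading fits. I'll check the offsets.

```bash
python3 - <<'E'
from plant import *
from h import *
import json
c=json.load(open("pics/w4.json"))
for uv,z in [((283,196.5),.044),((282,94),.040),((282,289),.046)]: print(atz(ray(uv,c,1),z).round(4))
p,M=pose(observe())
for uv,z in [((283,196.5),.044),((282,94),.040),((282,289),.046)]: print((M.T@(atz(ray(uv,c,1),z)-p)*1000).round(1))
E
```

```text
[0.4567 0.2638 0.044 ]
[0.5378 0.2815 0.04  ]
[0.3734 0.2472 0.046 ]
[-14.   68.5   2.8]
[-96.9  72.7   1.9]
[71.  66.3  2. ]
```

>>> carry_out(targets=[{"x":0,"y":31,"z":1,"ax":0,"ay":0,"az":0},{"x":0,"y":31,"z":1,"ax":0,"ay":0,"az":0},{"x":0,"y":25,"z":0,"ax":0,"ay":0,"az":0},{"x":0,"y":5,"z":0,"ax":0,"ay":0,"az":0}])

```text
time: 3.6
tool_pos: [0.449, 0.2666, 0.0287]
tool_rot: [-0.198, 2.111, -2.097]
wrist_force: [-0.2, -0.3, -0.5]
opening: 0.0474
```

```bash
python3 look.py w5;  python3 - <<'E'
from plant import *
from h import *
o=observe()
plan(o,[0.4418,0.261,0.019],rotdown(np.radians(191.3)),1)
E
```

```text
t 3.6 tcp [0.449  0.2666 0.0287] F [-0.23 -0.26 -0.49] M [-0.079  0.186  0.029] op 0.0474
axes x [-0.979 -0.205 -0.019] y [ 0.018  0.008 -1.   ] z [ 0.205 -0.979 -0.005]
dist 0.014153364152937874 ang 1.325779776007481
([9.1, 10.0, 4.2], [0.005, 0.009, -0.021])
```

View pics/w5.png

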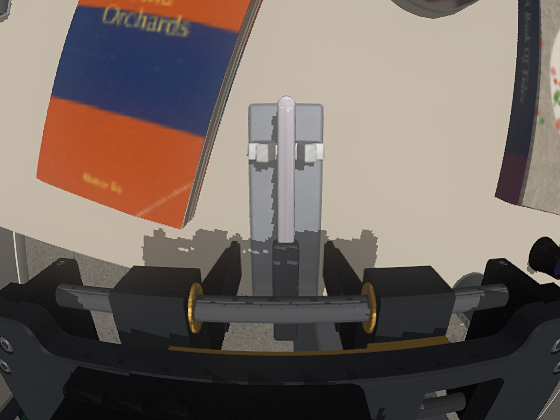

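>>> carry_out(targets=[{"x":8,"y":5,"z":4,"ax":0.005,"ay":0.009,"az":-0.021},{"x":0,"y":3,"z":0,"ax":0,"ay":0,"az":0}])

```text
time: 3.9
tool_pos: [0.4445, 0.2623, 0.0242]
tool_rot: [-0.205, 2.118, -2.115]
wrist_force: [-0.4, 0.1, 0.0]
opening: 0.0477
```

```bash
python3 - <<'E'
from plant import *
from h import *
o=observe();say(o);print(o["joints"])
plan(o,[0.4418,0.261,0.019],rotdown(np.radians(191.3)),1)
E
```

```text
t 3.9 tcp [0.4445 0.2623 0.0242] F [-0.38  0.06  0.01] M [-0.064  0.187 -0.037] op 0.0477
axes x [-0.981 -0.196 -0.004] y [ 0.004  0.002 -1.   ] z [ 0.196 -0.981 -0.001]
[ 4.29120431e-01 -2.63213629e-03  2.08660370e+00  8.35992528e-06
  1.05368341e+00  1.80307645e+00]
dist 0.006010049495269081 ang 0.22669429103491437
([2.9, 5.2, 0.8], [0.001, -0.0, -0.004])
```

>>> carry_out(targets=[{"x":3,"y":5,"z":1,"ax":0,"ay":0,"az":-0.004},{"x":0,"y":1,"z":0,"ax":0,"ay":0,"az":0}])

```text
time: 4.15
tool_pos: [0.4423, 0.2609, 0.0188]
tool_rot: [-0.208, 2.119, -2.116]
wrist_force: [-0.1, -0.4, -0.1]
opening: 0.0476
```

>>> carry_out(targets=[{"x":0,"y":0,"z":0,"ax":0,"ay":0,"az":0},{"x":0,"y":0,"z":0,"ax":0,"ay":0,"az":0},{"x":0,"y":0,"z":0,"ax":0,"ay":0,"az":0},{"x":0,"y":0,"z":0,"ax":0,"ay":0,"az":0}], grip=0, newtons=50)

```text
time: 4.65
tool_pos: [0.4424, 0.2616, 0.0192]
tool_rot: [-0.207, 2.121, -2.114]
wrist_force: [-1.3, 1.3, 0.2]
opening: 0.0153
```

```bash
python3 look.py w6
```

```text
t 4.65 tcp [0.4424 0.2616 0.0192] F [-1.25  1.34  0.21] M [0.258 0.257 0.141] op 0.0153
axes x [-0.981 -0.195 -0.002] y [ 0.001  0.003 -1.   ] z [ 0.195 -0.981 -0.003]
```

View pics/w6.png

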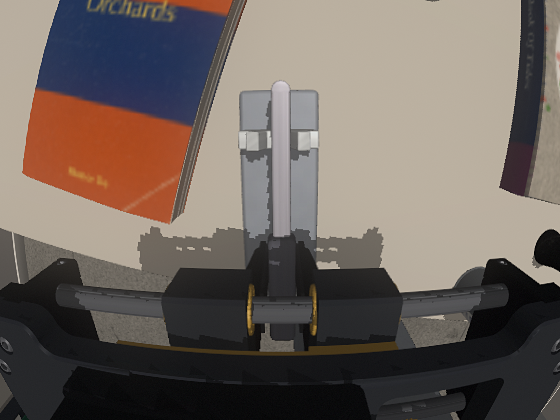

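>>> carry_out(targets=[{"x":0,"y":-5,"z":0,"ax":0,"ay":0,"az":0},{"x":0,"y":-15,"z":0,"ax":0,"ay":0,"az":0},{"x":0,"y":-35,"z":0,"ax":0,"ay":0,"az":0},{"x":0,"y":-40,"z":0,"ax":0,"ay":0,"az":0},{"x":0,"y":-40,"z":0,"ax":0,"ay":0,"az":0}])

```text
time: 5.32
tool_pos: [0.4394, 0.259, 0.1561]
tool_rot: [-0.216, 2.119, -2.123]
wrist_force: [0.4, -0.6, -0.6]
opening: 0.0151
```

```bash
python3 - <<'E'
from plant import *
from h import *
o=observe();say(o)
plan(o,[0.43,-0.09,0.27],rotdown(np.radians(175.2)),10)
E
```

```text
t 5.33 tcp [0.4394 0.259  0.1561] F [ 0.41 -0.63 -0.62] M [-0.064  0.17  -0.011] op 0.0151
axes x [-0.981 -0.195  0.007] y [-0.006 -0.003 -1.   ] z [ 0.195 -0.981  0.002]
dist 0.36725741301566217 ang 16.064367651056052
([7.8, -11.3, 34.1], [-0.0, 0.028, 0.001])
([6.9, -11.3, 34.3], [-0.0, 0.028, 0.001])
([5.9, -11.3, 34.4], [-0.0, 0.028, 0.001])
([4.9, -11.3, 34.6], [-0.0, 0.028, 0.001])
([3.9, -11.3, 34.7], [-0.0, 0.028, 0.001])
([2.9, -11.3, 34.8], [-0.0, 0.028, 0.001])
([2.0, -11.4, 34.9], [-0.0, 0.028, 0.001])
([1.0, -11.4, 34.9], [-0.0, 0.028, 0.001])
([-0.0, -11.4, 34.9], [-0.0, 0.028, 0.001])
([-1.0, -11.4, 34.9], [-0.0, 0.028, 0.001])
```

>>> carry_out(targets=[{"x":8,"y":-11,"z":34,"ax":0,"ay":0.028,"az":0},{"x":7,"y":-11,"z":34,"ax":0,"ay":0.028,"az":0},{"x":6,"y":-11,"z":34,"ax":0,"ay":0.028,"az":0},{"x":5,"y":-11,"z":35,"ax":0,"ay":0.028,"az":0},{"x":4,"y":-11,"z":35,"ax":0,"ay":0.028,"az":0}])

```text
time: 5.95
tool_pos: [0.4355, 0.0813, 0.223]
tool_rot: [-0.054, 2.188, -2.191]
wrist_force: [-0.5, -0.1, -0.5]
opening: 0.0152
```

>>> carry_out(targets=[{"x":3,"y":-11,"z":35,"ax":0,"ay":0.028,"az":0},{"x":2,"y":-11,"z":35,"ax":0,"ay":0.028,"az":0},{"x":1,"y":-11,"z":35,"ax":0,"ay":0.028,"az":0},{"x":0,"y":-11,"z":35,"ax":0,"ay":0.028,"az":0},{"x":0,"y":0,"z":0,"ax":0,"ay":0,"az":0}])

```text
time: 6.58
tool_pos: [0.4294, -0.0659, 0.2753]
tool_rot: [-0.087, -2.192, 2.202]
wrist_force: [0.4, 0.4, -1.4]
opening: 0.0153
```

```bash
python3 look.py w7
```

```text
t 6.58 tcp [ 0.4294 -0.0659  0.2753] F [ 0.41  0.44 -1.38] M [-0.052  0.189 -0.038] op 0.0153
axes x [-0.998  0.064 -0.016] y [ 0.016 -0.005 -1.   ] z [-0.064 -0.998  0.004]
```

View pics/w7.png

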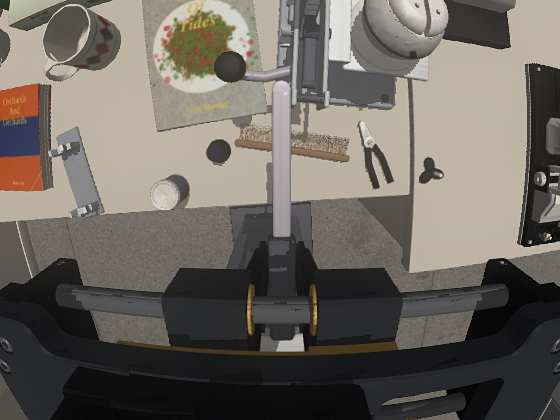

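The picture shows the knob at (230,66), the side plates near x≈298–326 at the top, and the bar's tip at (281,85). I'll take a closer second view.

>>> carry_out(targets=[{"x":-25,"y":-5,"z":25,"ax":0,"ay":0,"az":0},{"x":-25,"y":-5,"z":25,"ax":0,"ay":0.02,"az":0.016},{"x":0,"y":0,"z":0,"ax":0,"ay":0,"az":0}])

```text
time: 7.0
tool_pos: [0.4763, -0.1156, 0.2855]
tool_rot: [-0.119, -2.193, 2.199]
wrist_force: [-0.2, 0.2, -1.4]
opening: 0.015
```

```bash
python3 look.py w8
```

```text
t 7.0 tcp [ 0.4763 -0.1156  0.2855] F [-0.2   0.22 -1.39] M [-0.006  0.21   0.048] op 0.015
axes x [-0.996  0.078 -0.03 ] y [ 0.03  -0.004 -1.   ] z [-0.078 -0.997  0.001]
```

View pics/w8.png

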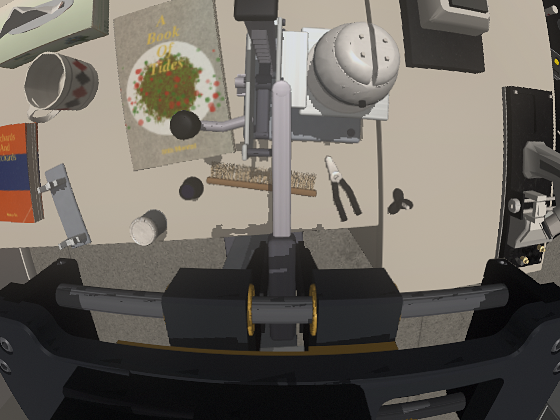

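```bash
python3 - <<'E'
import cv2
im=cv2.imread("pics/w7.png"); cv2.imwrite("pics/w7c.png",cv2.resize(im[0:120,205:345],None,fx=5,fy=5,interpolation=cv2.INTER_CUBIC))
im=cv2.imread("pics/w8.png"); cv2.imwrite("pics/w8c.png",cv2.resize(im[0:170,160:300],None,fx=3.5,fy=3.5,interpolation=cv2.INTER_CUBIC))
E
```

```text
(no output)
```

View pics/w7c.png

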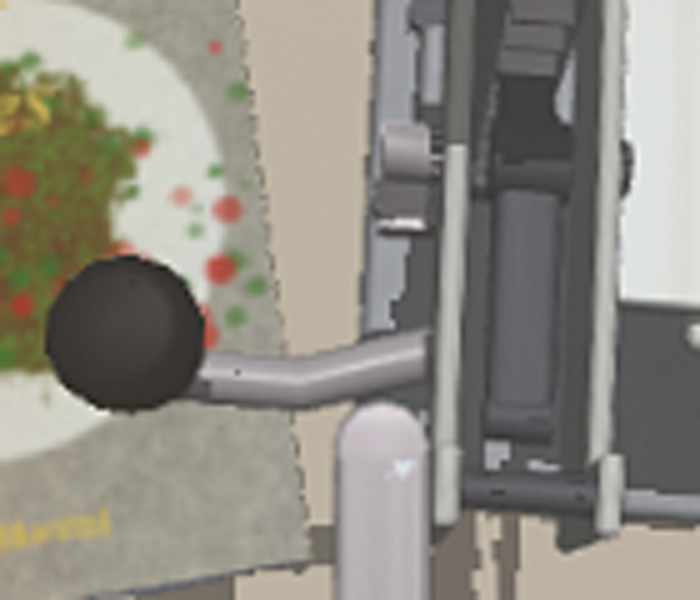

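View pics/w8c.png

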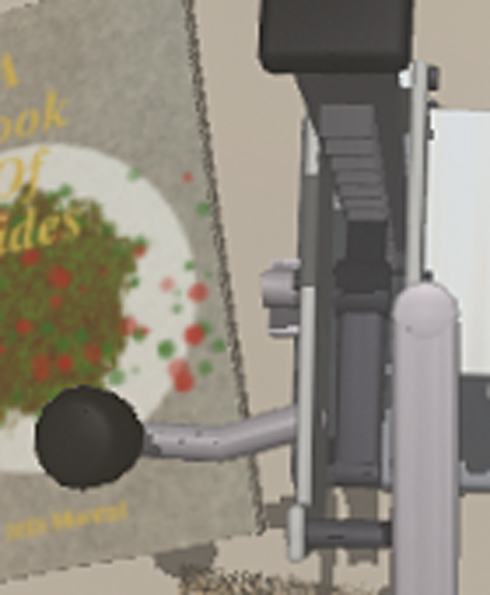

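```bash
cat > t2.py <<'E'
from plant import *
from h import *
import json
from scipy.optimize import least_squares
L=lambda n:{k:np.array(v) for k,v in json.load(open(f"pics/{n}.json")).items()}
cs,ct,c7,c8=camera_params("side"),camera_params("top"),L("w7"),L("w8")
f=lambda u,v,k,x0,y0:np.array([(u+.5)/k-.5+x0,(v+.5)/k-.5+y0])
A=lambda u,v:f(u,v,5,205,0); B=lambda u,v:f(u,v,3.5,160,0)
S=lambda u,v:f(u,v,4,270,170); T=lambda u,v:f(u,v,6,310,160)
def model(p):
    ox,oy,yaw,zk,zp,th=p
    Rz=R.from_euler('z',yaw).as_matrix()
    W=lambda x,y,z:Rz@np.array([x,y,z])/1000+np.array([ox,oy,0])
    e=lambda r,dy=0:W(-21-r*np.cos(th-.1745),dy,zp*1000+r*np.sin(th-.1745))
    P={"knob":W(-66,75,zk*1000-15),"guard":W(-93,0,zp*1000+26),"guardL":W(-93,12.5,zp*1000+26),"guardR":W(-93,-12.5,zp*1000+26),
       "tail":e(55),"FL":W(-85,35,12),"FR":W(-85,-135,12)}
    return P,W,e
def res(p,full=False):
    P,W,e=model(p); r=[];nm=[]
    for n,c,uv,fi,w in [("knob",c7,A(127,332),1,1),("knob",c8,B(90,437),1,1),("guardL",c7,A(463,487),1,1),("guardR",c7,A(596,492),1,1),("guardL",c8,B(305,534),1,1),
        ("tail",c7,A(518,418),1,1),("tail",c8,B(353,476),1,1),
        ("knob",cs,S(203,153),0,.5),("knob",ct,T(103,283),0,.5),("FL",cs,S(198,397),0,.5),("FL",ct,T(138,375),0,.5),("FR",ct,T(420,398),0,.5),("FR",cs,S(335,560),0,.5)]:
        d=((projf if fi else proj)(P[n],c)[0]-uv)*w; r+=list(d); nm.append((n,d.round(2)))
    if full: [print(*q) for q in nm]
    return np.array(r)
s=least_squares(res,[.6237,-.1073,-.084,.178,.14,.2],loss="soft_l1",f_scale=.7)
if __name__=="__main__":
    res(s.x,True); print(s.x.round(4)); J=s.jac; print("sd",np.sqrt(np.diag(np.linalg.inv(J.T@J))).round(4))
    P,W,e=model(s.x)
    for k,v in P.items(): print(k,v.round(4))
    print("pivot",W(-21,0,s.x[4]*1000),"tail end tip",e(60))
E
python3 t2.py
```

```text
knob [0.14 0.77]
knob [-0.31 -0.01]
guardL [-0.59 -0.32]
guardR [0.07 0.42]
guardL [-0.11 -0.06]
tail [ 0.42 -0.19]
tail [ 1.22 -1.35]
knob [-0.02 -0.22]
knob [0.16 0.22]
FL [-0.92 -1.05]
FL [-0.25 -0.09]
FR [-0.18  0.97]
FR [-1.43 -0.51]
[ 0.6206 -0.1098 -0.1077  0.1796  0.1421  0.1613]
sd [0.0007 0.0011 0.013  0.0032 0.0047 0.1737]
knob [ 0.563  -0.0282  0.1646]
guard [ 0.5281 -0.0998  0.1681]
guardL [ 0.5295 -0.0874  0.1681]
guardR [ 0.5268 -0.1123  0.1681]
tail [ 0.545  -0.1017  0.1414]
FL [ 0.5399 -0.0659  0.012 ]
FR [ 0.5216 -0.2349  0.012 ]
pivot [ 0.5997242  -0.10757242  0.14209403] tail end tip [ 0.54007723 -0.10112186  0.14130007]
```

```bash
python3 - <<'E'
import cv2
im=cv2.cvtColor(cv2.imread("pics/w7.png"),cv2.COLOR_BGR2GRAY)
for r in (34,44,55,65,75,80,86): print(r,"x290:",im[r,288:334].tolist())
im=cv2.cvtColor(cv2.imread("pics/w8.png"),cv2.COLOR_BGR2GRAY)
for r in (84,95,105,115,125,135): print(r,"x240",im[r,240:276].tolist())
E
```

```text
34 x290: [103, 106, 109, 97, 112, 81, 155, 183, 189, 175, 113, 89, 94, 95, 67, 63, 75, 77, 76, 77, 78, 80, 79, 80, 80, 80, 80, 81, 82, 82, 82, 75, 82, 83, 82, 81, 83, 173, 188, 186, 170, 121, 75, 156, 231, 226]
44 x290: [227, 164, 87, 88, 80, 91, 173, 189, 185, 156, 110, 87, 89, 89, 91, 63, 75, 90, 99, 102, 104, 104, 101, 100, 99, 101, 99, 91, 77, 78, 87, 81, 81, 82, 81, 79, 119, 178, 189, 177, 153, 227, 226, 224, 224, 224]
55 x290: [91, 90, 91, 84, 73, 154, 182, 191, 172, 151, 80, 89, 90, 90, 78, 70, 83, 95, 102, 101, 105, 105, 103, 102, 100, 100, 96, 87, 71, 91, 85, 80, 81, 81, 80, 81, 146, 186, 190, 167, 167, 229, 225, 224, 224, 224]
65 x290: [97, 104, 107, 92, 112, 163, 188, 186, 170, 79, 89, 89, 90, 85, 72, 74, 88, 99, 101, 102, 103, 103, 102, 103, 101, 101, 95, 82, 81, 87, 82, 79, 80, 80, 78, 98, 170, 189, 183, 163, 116, 85, 88, 88, 88, 88]
75 x290: [102, 93, 76, 76, 129, 177, 189, 177, 142, 94, 89, 89, 89, 88, 69, 83, 93, 99, 100, 102, 102, 101, 101, 102, 102, 102, 91, 79, 82, 88, 79, 79, 80, 80, 74, 136, 179, 190, 176, 161, 83, 88, 89, 88, 88, 88]
80 x290: [89, 90, 83, 95, 14
[... 693 characters left out ...]
, 93, 120, 154, 174, 179]
105 x240 [174, 174, 176, 162, 93, 128, 176, 187, 177, 126, 79, 82, 81, 83, 89, 90, 70, 83, 92, 95, 96, 98, 99, 98, 98, 100, 99, 94, 81, 73, 119, 131, 121, 152, 171, 175]
115 x240 [177, 168, 159, 134, 104, 144, 181, 184, 171, 104, 80, 81, 81, 83, 89, 89, 70, 88, 91, 92, 95, 96, 98, 97, 98, 98, 97, 91, 76, 79, 88, 91, 125, 152, 169, 173]
125 x240 [115, 109, 104, 96, 92, 152, 185, 180, 167, 78, 80, 82, 81, 75, 72, 70, 77, 86, 90, 91, 94, 95, 96, 97, 96, 98, 97, 87, 78, 127, 152, 123, 125, 150, 167, 171]
135 x240 [174, 174, 179, 99, 90, 162, 187, 176, 156, 74, 78, 82, 81, 84, 86, 81, 86, 86, 87, 88, 90, 90, 92, 85, 78, 79, 92, 101, 78, 128, 152, 119, 122, 147, 166, 169]
```

```bash
cat > t3.py <<'E'
import t2
from t2 import *
def res3(p,full=False):
    r=list(res(p,full)); P,W,e=model(p)
    def line(y,dz,c,row,col):
        xs=np.linspace(-95,40,28); q=projf([W(x,y,p[4]*1000+dz) for x in xs],c)
        o=np.argsort(q[:,1]); return np.interp(row,q[o,1],q[o,0])-col
    for y,c,row,col in [(15,c7,34,295.8),(15,c7,65,294.35),(15,c7,80,293.8),(-15,c7,34,326.7),(-15,c7,65,325.6),(-15,c7,80,324.75),(15,c8,84,247.55),(15,c8,115,246.6),(15,c8,135,246.5)]:
        d=line(y,13,c,row,col); r.append(2*d)
        if full: print("line",y,row,d.round(2))
    return np.array(r)
s=least_squares(res3,[.6237,-.1073,-.084,.178,.14,.2],loss="soft_l1",f_scale=.7)
if __name__=="__main__":
    res3(s.x,True); print(s.x.round(4)); J=s.jac; print("sd",np.sqrt(np.diag(np.linalg.inv(J.T@J))).round(4))
    P,W,e=model(s.x)
    for k,v in P.items(): print(k,v.round(4))
    print("pivot",W(-21,0,s.x[4]*1000),"tail end tip",e(60))
E
python3 t3.py
python3 - <<'E'
from plant import *
from h import *
import json
c=json.load(open("pics/w8.json")); o=observe(); p,M=pose(o)
# bar tip & axis in tool at w8: assume bar plane y_tool=-19+-4
C,d=ray((281.5,80),c,1)
for uv in [(281.5,80),(281.5,236),(283,160)]:
    C,d=ray(uv,c,1); Ct=M.T@(C-p)*1000; dt=M.T@d; k=(-23-Ct[1])/dt[1]; print(uv,(Ct+k*dt).round(1))
E
```

```text
knob [0.09 0.8 ]
knob [-0.32 -0.03]
guardL [-0.85 -0.1 ]
guardR [-0.57  0.56]
guardL [ 0.33 -0.54]
tail [ 0.17 -0.1 ]
tail [ 1.29 -1.58]
knob [-0.03 -0.19]
knob [0.14 0.22]
FL [-0.9  -1.06]
FL [-0.25 -0.11]
FR [-0.18  0.91]
FR [-1.35 -0.54]
line 15 34 0.05
line 15 65 0.19
line 15 80 0.08
line -15 34 -0.04
line -15 65 -0.05
line -15 80 0.18
line 15 84 -0.11
line 15 115 0.04
line 15 135 -0.26
[ 0.6208 -0.1096 -0.1055  0.1793  0.1377  0.1984]
sd [0.0006 0.0004 0.0071 0.0029 0.0018 0.1238]
knob [ 0.5631 -0.0281  0.1643]
guard [ 0.5283 -0.0998  0.1637]
guardL [ 0.5296 -0.0874  0.1637]
guardR [ 0.527  -0.1123  0.1637]
tail [ 0.5453 -0.1016  0.139 ]
FL [ 0.54   -0.0659  0.012 ]
FR [ 0.5221 -0.2349  0.012 ]
pivot [ 0.59993111 -0.10740655  0.13772504] tail end tip [ 0.54028187 -0.10108914  0.13915989]
(281.5, 80) [-99.6 -23.    1.7]
(281.5, 236) [-15.7 -23.    1.7]
(283, 160) [-57.8 -23.    2.5]
```

```bash
python3 - <<'E'
from plant import *
from h import *
o=observe();say(o)
plan(o,[0.396,-0.0843,0.28],rotdown(np.radians(174)),3)
E
```

```text
t 7.05 tcp [ 0.4757 -0.1149  0.2853] F [-0.54  0.82 -0.35] M [0.009 0.178 0.023] op 0.0155
axes x [-0.997  0.077 -0.03 ] y [ 0.03  -0.003 -1.   ] z [-0.077 -0.997  0.001]
dist 0.085564253462027 ang 2.330528828781914
([27.3, 0.9, -8.1], [-0.0, 0.009, -0.01])
([27.4, 1.2, -7.9], [-0.0, 0.009, -0.01])
([27.4, 1.5, -7.6], [-0.0, 0.009, -0.01])
```

>>> carry_out(targets=[{"x":27,"y":1,"z":-8,"ax":0,"ay":0.009,"az":-0.005},{"x":27,"y":1,"z":-8,"ax":0,"ay":0.009,"az":-0.005},{"x":27,"y":10,"z":-8,"ax":0,"ay":0.009,"az":0},{"x":3,"y":35,"z":0,"ax":0,"ay":0,"az":0},{"x":0,"y":40,"z":0,"ax":0,"ay":0,"az":0}])

```text
time: 7.68
tool_pos: [0.3922, -0.0766, 0.1962]
tool_rot: [-0.13, -2.183, 2.184]
wrist_force: [-0.6, 0.5, -1.9]
opening: 0.0157
```

```bash
python3 - <<'E'
from plant import *
from h import *
o=observe();say(o)
plan(o,[0.396,-0.0843,0.091],rotdown(np.radians(174)),3)
E
```

```text
t 7.67 tcp [ 0.3922 -0.0766  0.1962] F [-0.63  0.5  -1.94] M [-0.059  0.217  0.018] op 0.0157
axes x [-0.995  0.095 -0.023] y [ 0.023 -0.001 -1.   ] z [-0.095 -0.995 -0.001]
dist 0.10552088492766759 ang 1.4466911856951836
([-0.7, 35.1, 2.5], [0.0, 0.003, -0.008])
([-1.0, 35.1, 2.5], [0.0, 0.003, -0.008])
([-1.3, 35.1, 2.4], [0.0, 0.003, -0.008])
```

>>> carry_out(targets=[{"x":0,"y":35,"z":3,"ax":0,"ay":0.003,"az":0},{"x":0,"y":35,"z":3,"ax":0,"ay":0.003,"az":0},{"x":0,"y":20,"z":2,"ax":0,"ay":0.003,"az":0},{"x":0,"y":10,"z":0,"ax":0,"ay":0,"az":0}])

```text
time: 8.18
tool_pos: [0.3887, -0.0783, 0.0892]
tool_rot: [-0.124, -2.184, 2.177]
wrist_force: [-0.4, -0.4, -0.8]
opening: 0.0155
```

```bash
python3 look.py w9; python3 - <<'E'
from plant import *
from h import *
cv2.imwrite("pics/s9.png",cv2.resize(camera("side")[140:290,230:430],None,fx=4,fy=4,interpolation=cv2.INTER_CUBIC))
o=observe()
plan(o,[0.396,-0.0843,0.091],rotdown(np.radians(174)),1)
E
```

```text
t 8.18 tcp [ 0.3887 -0.0783  0.0892] F [-0.44 -0.4  -0.79] M [-0.027  0.162 -0.044] op 0.0155
axes x [-0.995  0.096 -0.017] y [ 0.018  0.002 -1.   ] z [-0.096 -0.995 -0.004]
dist 0.009532319276634092 ang 1.1039422316524936
([-7.9, -1.5, 5.1], [0.004, 0.008, -0.017])
```

View pics/w9.png

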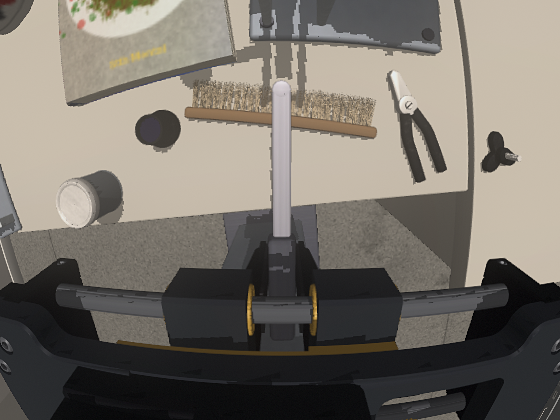

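View pics/s9.png

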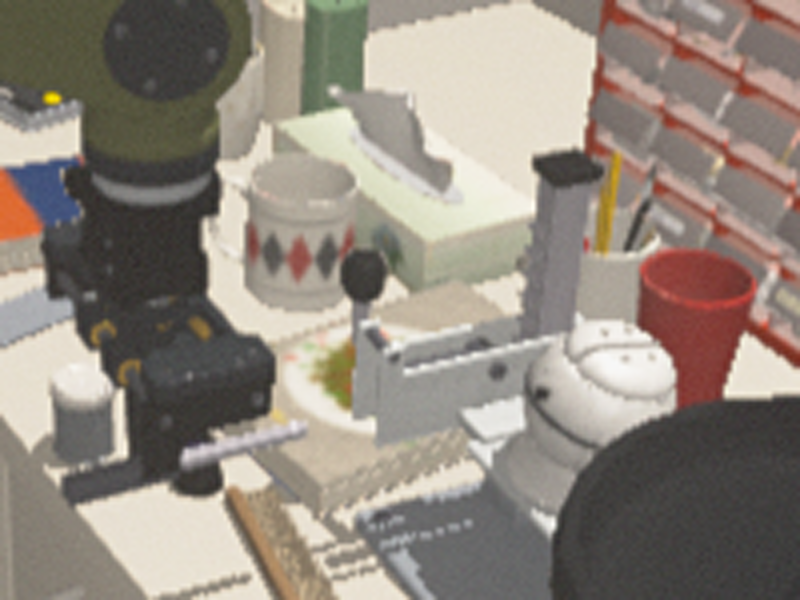

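```bash
python3 - <<'E'
from t3 import *
P,W,e=model(s.x); zp=s.x[4]*1000
o=observe();p,M=pose(o)
for n,q in [("plate R front bottom",W(-101,-17.5,zp-39)),("plate L front bottom",W(-101,17.5,zp-39)),("R top rear",W(49,-17.5,zp+13)),("R bolt pivot",W(-21,-17.5,zp)),("blade tip",p+M@np.array([-.0985,-.019,0])),("hnd end",p+M@np.array([.057,-.019,0]))]:
    u=proj(q,cs)[0]; print(n,u.round(1),"crop",((u-[230,140]+.5)*4-.5).round(0))
E
```

```text
plate R front bottom [323.4 251.9] crop [375. 449.]
plate L front bottom [316.8 244.2] crop [349. 418.]
R top rear [378.9 221.4] crop [597. 327.]
R bolt pivot [353.7 231.6] crop [496. 368.]
blade tip [306.  245.7] crop [305. 424.]
hnd end [245.1 261.5] crop [ 62. 487.]
```

>>> carry_out(targets=[{"x":-8,"y":0,"z":6,"ax":0.004,"ay":0.01,"az":0},{"x":-12,"y":0,"z":0,"ax":0,"ay":0,"az":0},{"x":-4,"y":0,"z":0,"ax":0,"ay":0,"az":0}])

```text
time: 8.65
tool_pos: [0.4157, -0.0878, 0.0931]
tool_rot: [-0.141, -2.175, 2.18]
wrist_force: [-0.0, 0.4, -0.7]
opening: 0.0155
```

```bash
python3 look.py w10; python3 - <<'E'
from plant import *
from h import *
u=np.array([np.cos(np.radians(-6)),np.sin(np.radians(-6)),0]); piv=np.array([.5999,-.1074,.138])
p,M=pose(observe()); d=p-piv; v=np.array([-u[1],u[0],0])
print("along",(d@u*1000).round(1),"tip r",(-d@u*1000-99.6).round(1),"lat",(d@v*1000).round(1),"want +1.7; bar axis z",p[2]+.019)
E
```

```text
t 8.65 tcp [ 0.4157 -0.0878  0.0931] F [-0.04  0.37 -0.69] M [-0.022  0.172 -0.001] op 0.0155
axes x [-0.994  0.106 -0.023] y [ 0.023 -0.004 -1.   ] z [-0.106 -0.994  0.001]
along -185.0 tip r 85.4 lat 0.2 want +1.7; bar axis z 0.11210880841336714
```

View pics/w10.png

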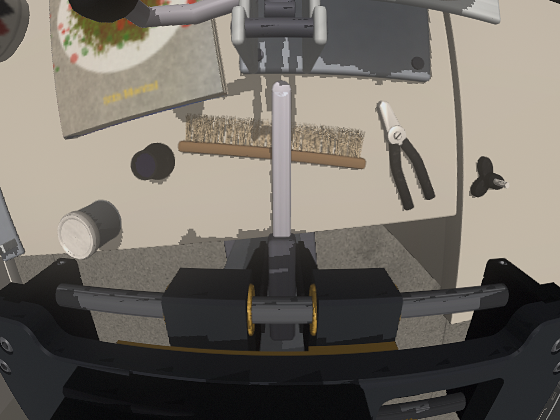

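>>> carry_out(targets=[{"x":0,"y":6,"z":-2,"ax":0,"ay":0,"az":0},{"x":-8,"y":0,"z":0,"ax":0,"ay":0,"az":0},{"x":-8,"y":0,"z":0,"ax":0,"ay":0,"az":0}])

```text
time: 9.07
tool_pos: [0.433, -0.0875, 0.0871]
tool_rot: [-0.142, -2.175, 2.18]
wrist_force: [-1.2, -0.8, -0.8]
opening: 0.0156
```

```bash
cat > rel.py <<'E'
from plant import *
from h import *
u=np.array([np.cos(np.radians(-6)),np.sin(np.radians(-6)),0]); piv=np.array([.5999,-.1074,.138])
o=observe();p,M=pose(o); d=p-piv; v=np.array([-u[1],u[0],0]); t=p+M@np.array([-.0985,-.019,0])
say(o)
print("tip r",(-d@u*1000-99.6).round(1),"lat",(d@v*1000-1.7).round(1),"axis z at tip",t[2].round(4),"blade top rel pivot mm",((t[2]+.004-piv[2])*1000).round(1),"pitch",M[2,0].round(3),"yaw err",(np.degrees(np.arctan2(M[1,0],M[0,0]))-174).round(1))
E
python3 rel.py
```

```text
t 9.07 tcp [ 0.433  -0.0875  0.0871] F [-1.19 -0.85 -0.84] M [-0.027  0.286  0.058] op 0.0156
axes x [-0.994  0.107 -0.023] y [ 0.023 -0.004 -1.   ] z [-0.107 -0.994  0.001]
tip r 68.5 lat 0.6 axis z at tip 0.1084 blade top rel pivot mm -25.6 pitch -0.023 yaw err -0.1
```

>>> carry_out(targets=[{"x":0,"y":0,"z":0,"ax":0,"ay":0,"az":0}])

```text
time: 9.2
tool_pos: [0.4335, -0.0876, 0.0871]
tool_rot: [-0.141, -2.175, 2.18]
wrist_force: [-0.2, -0.1, -0.6]
opening: 0.0153
```

```bash
python3 look.py w11; python3 rel.py
```

```text
t 9.2 tcp [ 0.4335 -0.0876  0.0871] F [-0.17 -0.14 -0.63] M [-0.066  0.23   0.036] op 0.0153
axes x [-0.994  0.106 -0.023] y [ 0.023 -0.004 -1.   ] z [-0.106 -0.994  0.001]
t 9.25 tcp [ 0.4332 -0.0876  0.0871] F [ 0.03  0.34 -0.8 ] M [-0.068  0.232  0.007] op 0.0154
axes x [-0.994  0.106 -0.023] y [ 0.023 -0.004 -1.   ] z [-0.107 -0.994  0.001]
tip r 68.2 lat 0.6 axis z at tip 0.1083 blade top rel pivot mm -25.7 pitch -0.023 yaw err -0.1
```

View pics/w11.png

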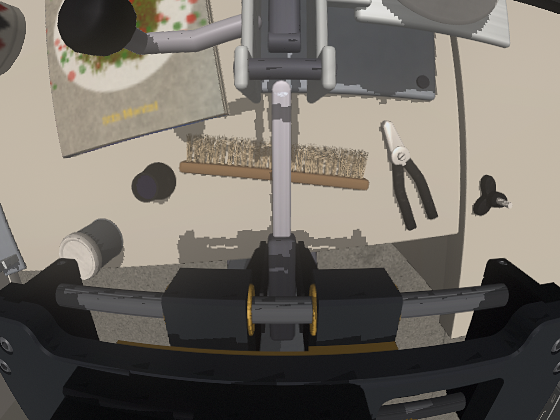

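>>> carry_out(targets=[{"x":-10,"y":0,"z":1,"ax":0,"ay":0,"az":0},{"x":-10,"y":0,"z":0,"ax":0,"ay":0,"az":0},{"x":-6,"y":0,"z":0,"ax":0,"ay":0,"az":0},{"x":0,"y":0,"z":0,"ax":0,"ay":0,"az":0}])

```text
time: 9.75
tool_pos: [0.461, -0.0917, 0.0878]
tool_rot: [-0.142, -2.175, 2.18]
wrist_force: [0.3, 0.9, -1.5]
opening: 0.0149
```

```bash
python3 look.py w12; python3 rel.py; python3 -c "
import cv2
im=cv2.imread('pics/w12.png'); cv2.imwrite('pics/w12c.png',cv2.resize(im[0:150,210:360],None,fx=4,fy=4,interpolation=cv2.INTER_CUBIC))"
```

```text
t 9.75 tcp [ 0.461  -0.0917  0.0878] F [ 0.33  0.92 -1.51] M [-0.019  0.193  0.002] op 0.0149
axes x [-0.994  0.107 -0.023] y [ 0.023 -0.004 -1.   ] z [-0.107 -0.994  0.001]
t 9.8 tcp [ 0.4608 -0.0917  0.0878] F [-0.72  0.6  -0.53] M [-0.026  0.17   0.044] op 0.0152
axes x [-0.994  0.107 -0.023] y [ 0.023 -0.004 -1.   ] z [-0.107 -0.994  0.001]
tip r 40.4 lat -0.6 axis z at tip 0.1091 blade top rel pivot mm -24.9 pitch -0.023 yaw err -0.1
```

View pics/w12c.png

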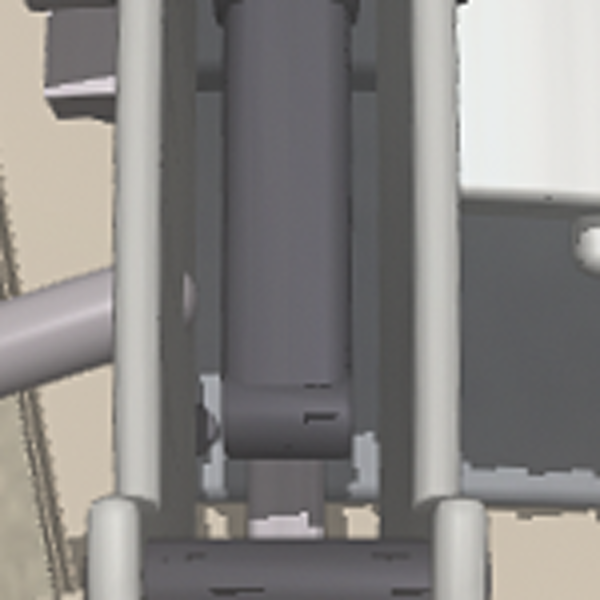

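>>> carry_out(targets=[{"x":0,"y":-3,"z":0,"ax":0,"ay":0,"az":0},{"x":0,"y":-3,"z":0,"ax":0,"ay":0,"az":0},{"x":0,"y":0,"z":0,"ax":0,"ay":0,"az":0}])

```text
time: 10.18
tool_pos: [0.4603, -0.0915, 0.0942]
tool_rot: [-0.141, -2.175, 2.18]
wrist_force: [0.1, -0.3, -1.5]
opening: 0.0154
```

```bash
python3 rel.py
```

```text
t 10.18 tcp [ 0.4603 -0.0915  0.0942] F [ 0.11 -0.32 -1.51] M [-0.001  0.208 -0.008] op 0.0154
axes x [-0.994  0.107 -0.023] y [ 0.023 -0.004 -1.   ] z [-0.107 -0.994  0.001]
tip r 40.9 lat -0.5 axis z at tip 0.1155 blade top rel pivot mm -18.5 pitch -0.023 yaw err -0.1
```

>>> carry_out(targets=[{"x":0,"y":-3,"z":0,"ax":0,"ay":0,"az":0},{"x":0,"y":0,"z":0,"ax":0,"ay":0,"az":0}])

```text
time: 10.42
tool_pos: [0.4601, -0.0915, 0.0975]
tool_rot: [-0.142, -2.175, 2.18]
wrist_force: [-0.8, 0.1, -0.4]
opening: 0.0152
```

```bash
python3 rel.py
```

```text
t 10.43 tcp [ 0.4601 -0.0915  0.0975] F [-0.84  0.15 -0.35] M [-0.121  0.184 -0.028] op 0.0152
axes x [-0.994  0.107 -0.023] y [ 0.023 -0.004 -1.   ] z [-0.107 -0.994  0.001]
tip r 41.1 lat -0.5 axis z at tip 0.1188 blade top rel pivot mm -15.2 pitch -0.023 yaw err -0.1
```

>>> carry_out(targets=[{"x":0,"y":-3,"z":0,"ax":0,"ay":0,"az":0},{"x":0,"y":0,"z":0,"ax":0,"ay":0,"az":0}])

```text
time: 10.68
tool_pos: [0.46, -0.0915, 0.1008]
tool_rot: [-0.142, -2.175, 2.18]
wrist_force: [0.8, 0.6, -0.3]
opening: 0.0156
```

```bash
python3 rel.py
```

```text
t 10.68 tcp [ 0.46   -0.0915  0.1008] F [ 0.75  0.57 -0.31] M [-0.006  0.196  0.022] op 0.0156
axes x [-0.994  0.107 -0.023] y [ 0.023 -0.004 -1.   ] z [-0.107 -0.994  0.001]
tip r 41.2 lat -0.5 axis z at tip 0.1221 blade top rel pivot mm -11.9 pitch -0.023 yaw err -0.1
```

>>> carry_out(targets=[{"x":0,"y":-3,"z":0,"ax":0,"ay":0,"az":0},{"x":0,"y":0,"z":0,"ax":0,"ay":0,"az":0}])

```text
time: 10.92
tool_pos: [0.4599, -0.0915, 0.104]
tool_rot: [-0.142, -2.175, 2.18]
wrist_force: [-0.2, -0.3, -1.6]
opening: 0.0152
```

```bash
python3 rel.py
```

```text
t 10.93 tcp [ 0.4599 -0.0915  0.104 ] F [-0.18 -0.32 -1.64] M [ 0.02   0.216 -0.058] op 0.0152
axes x [-0.994  0.107 -0.023] y [ 0.023 -0.004 -1.   ] z [-0.107 -0.994  0.001]
tip r 41.3 lat -0.5 axis z at tip 0.1252 blade top rel pivot mm -8.8 pitch -0.023 yaw err -0.1
```

>>> carry_out(targets=[{"x":0,"y":-3,"z":0,"ax":0,"ay":0,"az":0},{"x":0,"y":0,"z":0,"ax":0,"ay":0,"az":0}])

```text
time: 11.18
tool_pos: [0.4598, -0.0915, 0.1071]
tool_rot: [-0.142, -2.175, 2.18]
wrist_force: [0.5, -0.1, -1.4]
opening: 0.0152
```

```bash
python3 rel.py; python3 look.py w13;  python3 -c "
import cv2
im=cv2.imread('pics/w13.png'); cv2.imwrite('pics/w13c.png',cv2.resize(im[0:150,210:360],None,fx=4,fy=4,interpolation=cv2.INTER_CUBIC))"
```

```text
t 11.18 tcp [ 0.4598 -0.0915  0.1071] F [ 0.51 -0.15 -1.41] M [-0.039  0.213 -0.088] op 0.0152
axes x [-0.994  0.107 -0.023] y [ 0.023 -0.004 -1.   ] z [-0.107 -0.994  0.001]
tip r 41.4 lat -0.5 axis z at tip 0.1284 blade top rel pivot mm -5.6 pitch -0.023 yaw err -0.1
t 11.18 tcp [ 0.4598 -0.0915  0.1071] F [ 0.51 -0.15 -1.41] M [-0.039  0.213 -0.088] op 0.0152
axes x [-0.994  0.107 -0.023] y [ 0.023 -0.004 -1.   ] z [-0.107 -0.994  0.001]
```

View pics/w13c.png

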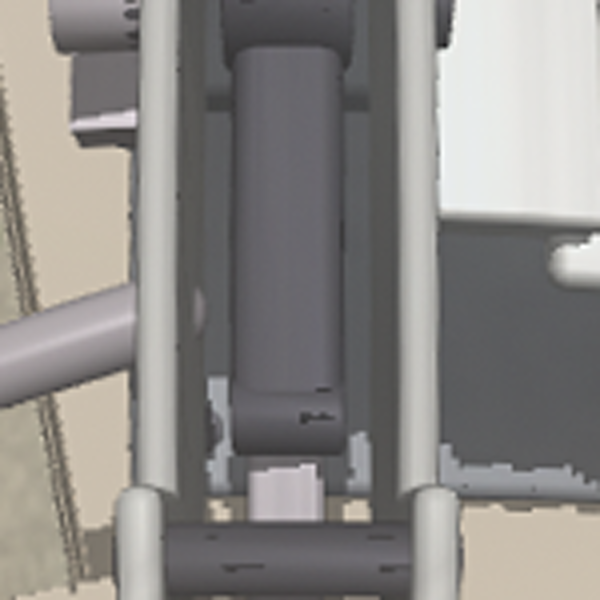

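>>> carry_out(targets=[{"x":0,"y":-3,"z":0,"ax":0,"ay":0,"az":0},{"x":0,"y":0,"z":0,"ax":0,"ay":0,"az":0}])

```text
time: 11.48
tool_pos: [0.4592, -0.0913, 0.1096]
tool_rot: [-0.14, -2.174, 2.179]
wrist_force: [1.4, 0.4, -2.0]
opening: 0.0156
```

```bash
python3 rel.py
```

```text
t 11.47 tcp [ 0.4592 -0.0913  0.1096] F [ 1.35  0.38 -2.02] M [-0.087  0.118  0.016] op 0.0156
axes x [-0.994  0.107 -0.022] y [ 0.021 -0.003 -1.   ] z [-0.107 -0.994  0.001]
tip r 42.1 lat -0.4 axis z at tip 0.1307 blade top rel pivot mm -3.3 pitch -0.022 yaw err -0.1
```

>>> carry_out(targets=[{"x":0,"y":-3,"z":0,"ax":0,"ay":0,"az":0},{"x":0,"y":0,"z":0,"ax":0,"ay":0,"az":0}])

```text
time: 11.72
tool_pos: [0.4588, -0.0912, 0.1123]
tool_rot: [-0.139, -2.174, 2.178]
wrist_force: [0.1, 0.1, -1.7]
opening: 0.0154
```

```bash
python3 rel.py
```

```text
t 11.72 tcp [ 0.4588 -0.0912  0.1123] F [ 0.06  0.14 -1.73] M [-0.071  0.168 -0.051] op 0.0154
axes x [-0.994  0.107 -0.021] y [ 0.021 -0.003 -1.   ] z [-0.107 -0.994  0.001]
tip r 42.5 lat -0.3 axis z at tip 0.1334 blade top rel pivot mm -0.6 pitch -0.021 yaw err -0.1
```

>>> carry_out(targets=[{"x":0,"y":-3,"z":0,"ax":0,"ay":0,"az":0},{"x":0,"y":0,"z":0,"ax":0,"ay":0,"az":0}])

```text
time: 11.98
tool_pos: [0.4585, -0.0911, 0.1154]
tool_rot: [-0.138, -2.174, 2.178]
wrist_force: [0.1, -0.5, -2.2]
opening: 0.0158
```

```bash
python3 rel.py; python3 look.py w14;  python3 -c "
import cv2
im=cv2.imread('pics/w14.png'); cv2.imwrite('pics/w14c.png',cv2.resize(im[0:150,210:360],None,fx=4,fy=4,interpolation=cv2.INTER_CUBIC))"
```

```text
t 11.97 tcp [ 0.4585 -0.0911  0.1154] F [ 0.07 -0.45 -2.15] M [-0.061  0.259 -0.026] op 0.0158
axes x [-0.994  0.107 -0.02 ] y [ 0.02  -0.003 -1.   ] z [-0.107 -0.994  0.001]
tip r 42.7 lat -0.3 axis z at tip 0.1364 blade top rel pivot mm 2.4 pitch -0.02 yaw err -0.1
t 11.97 tcp [ 0.4585 -0.0911  0.1154] F [ 0.07 -0.45 -2.15] M [-0.061  0.259 -0.026] op 0.0158
axes x [-0.994  0.107 -0.02 ] y [ 0.02  -0.003 -1.   ] z [-0.107 -0.994  0.001]
```

View pics/w14c.png

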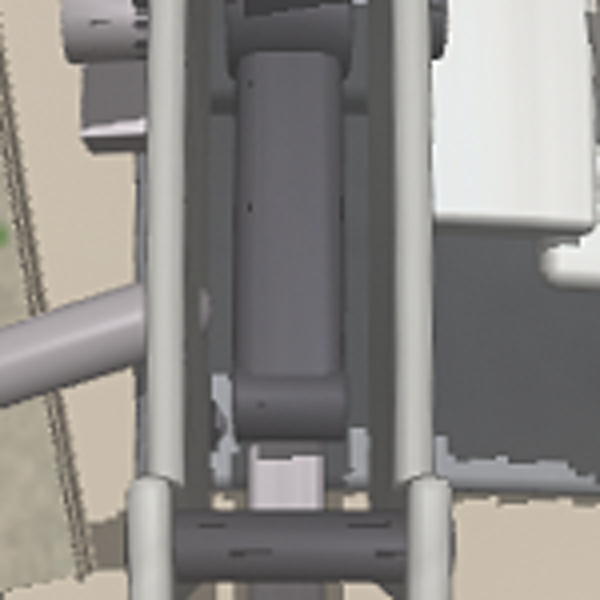

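>>> carry_out(targets=[{"x":-1,"y":-3,"z":0,"ax":0,"ay":0,"az":0},{"x":-1,"y":-3,"z":0,"ax":0,"ay":0,"az":0}])

```text
time: 12.28
tool_pos: [0.4594, -0.0911, 0.1208]
tool_rot: [-0.135, -2.173, 2.176]
wrist_force: [-1.4, 0.0, -2.4]
opening: 0.0151
```

```bash
python3 rel.py
```

```text
t 12.28 tcp [ 0.4594 -0.0911  0.1208] F [-1.44  0.04 -2.44] M [-0.028  0.586 -0.031] op 0.0151
axes x [-0.994  0.107 -0.017] y [ 0.017 -0.002 -1.   ] z [-0.107 -0.994  0.   ]
tip r 41.8 lat -0.2 axis z at tip 0.1415 blade top rel pivot mm 7.5 pitch -0.017 yaw err -0.1
```

>>> carry_out(targets=[{"x":-1,"y":-3,"z":0,"ax":0,"ay":0,"az":0},{"x":0,"y":-1,"z":0,"ax":0,"ay":0,"az":0}])

```text
time: 12.52
tool_pos: [0.4607, -0.0913, 0.1255]
tool_rot: [-0.136, -2.173, 2.176]
wrist_force: [0.7, 0.2, -2.1]
opening: 0.0151
```

```bash
python3 rel.py; python3 look.py w15;  python3 -c "
import cv2
im=cv2.imread('pics/w15.png'); cv2.imwrite('pics/w15c.png',cv2.resize(im[0:150,210:360],None,fx=4,fy=4,interpolation=cv2.INTER_CUBIC))"
```

```text
t 12.53 tcp [ 0.4607 -0.0913  0.1255] F [ 0.72  0.19 -2.06] M [-0.025  0.295 -0.016] op 0.0151
axes x [-0.994  0.107 -0.018] y [ 0.018 -0.002 -1.   ] z [-0.107 -0.994  0.   ]
tip r 40.5 lat -0.2 axis z at tip 0.1463 blade top rel pivot mm 12.3 pitch -0.018 yaw err -0.1
t 12.53 tcp [ 0.4607 -0.0913  0.1255] F [ 0.72  0.19 -2.06] M [-0.025  0.295 -0.016] op 0.0151
axes x [-0.994  0.107 -0.018] y [ 0.018 -0.002 -1.   ] z [-0.107 -0.994  0.   ]
```

View pics/w15c.png

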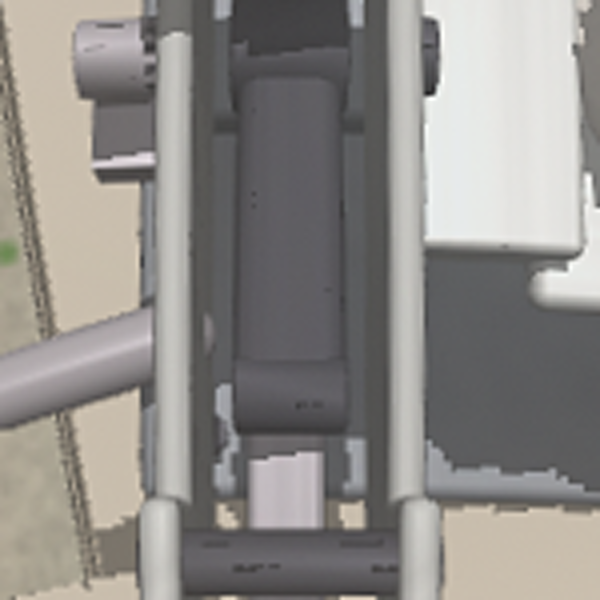

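>>> carry_out(targets=[{"x":0,"y":-2,"z":0,"ax":0,"ay":0,"az":0},{"x":0,"y":-1,"z":0,"ax":0,"ay":0,"az":0}])

```text
time: 12.82
tool_pos: [0.4613, -0.0913, 0.1291]
tool_rot: [-0.138, -2.174, 2.178]
wrist_force: [-0.6, -0.7, -1.1]
opening: 0.0154
```

```bash
python3 rel.py; python3 look.py w16;  python3 -c "
import cv2
im=cv2.imread('pics/w16.png'); cv2.imwrite('pics/w16c.png',cv2.resize(im[0:150,210:360],None,fx=4,fy=4,interpolation=cv2.INTER_CUBIC))"
```

```text
t 12.82 tcp [ 0.4613 -0.0913  0.1291] F [-0.61 -0.7  -1.1 ] M [-0.014  0.196 -0.028] op 0.0154
axes x [-0.994  0.107 -0.02 ] y [ 0.02  -0.003 -1.   ] z [-0.107 -0.994  0.001]
tip r 39.9 lat -0.2 axis z at tip 0.1501 blade top rel pivot mm 16.1 pitch -0.02 yaw err -0.1
t 12.82 tcp [ 0.4613 -0.0913  0.1291] F [-0.61 -0.7  -1.1 ] M [-0.014  0.196 -0.028] op 0.0154
axes x [-0.994  0.107 -0.02 ] y [ 0.02  -0.003 -1.   ] z [-0.107 -0.994  0.001]
```

View pics/w16c.png

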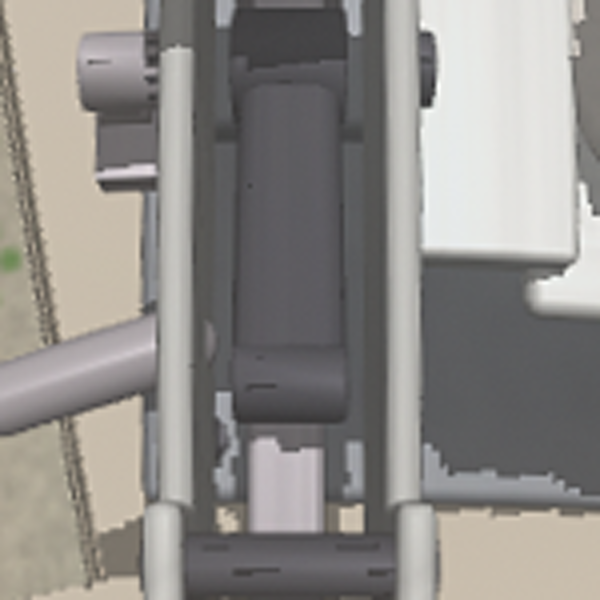

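>>> carry_out(targets=[{"x":-2,"y":-1,"z":0,"ax":0,"ay":0,"az":0},{"x":-2,"y":-1,"z":0,"ax":0,"ay":0,"az":0},{"x":0,"y":0,"z":0,"ax":0,"ay":0,"az":0}])

```text
time: 13.25
tool_pos: [0.4659, -0.0919, 0.1319]
tool_rot: [-0.139, -2.174, 2.178]
wrist_force: [-1.5, -0.3, -2.1]
opening: 0.0151
```

```bash
python3 rel.py; python3 look.py w17;  python3 -c "
import cv2
im=cv2.imread('pics/w17.png'); cv2.imwrite('pics/w17c.png',cv2.resize(im[0:150,210:360],None,fx=4,fy=4,interpolation=cv2.INTER_CUBIC))"
```

```text
t 13.25 tcp [ 0.4659 -0.0919  0.1319] F [-1.51 -0.32 -2.06] M [-0.044  0.193 -0.036] op 0.0151
axes x [-0.994  0.107 -0.021] y [ 0.021 -0.003 -1.   ] z [-0.107 -0.994  0.001]
tip r 35.3 lat -0.3 axis z at tip 0.153 blade top rel pivot mm 19.0 pitch -0.021 yaw err -0.1
t 13.25 tcp [ 0.4659 -0.0919  0.1319] F [-1.51 -0.32 -2.06] M [-0.044  0.193 -0.036] op 0.0151
axes x [-0.994  0.107 -0.021] y [ 0.021 -0.003 -1.   ] z [-0.107 -0.994  0.001]
```

View pics/w17c.png

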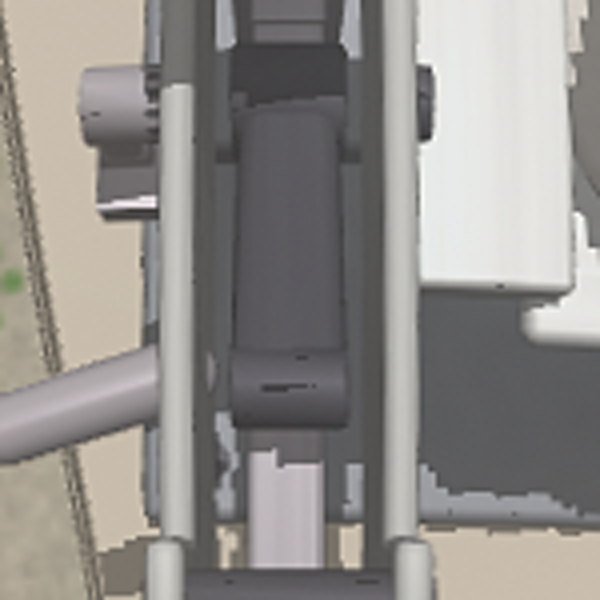

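```bash
cat > ang.py <<'E'
import sys,json
from h import *
n=sys.argv[1]; sepL,sepR,row,tL,tR,trow,brow,bL,bR=map(float,sys.argv[2:11])  # crop px (k=4, x0=210)
g=lambda u:(u+.5)/4-.5
c={k:np.array(v) for k,v in json.load(open(f"pics/{n}.json")).items()}
from scipy.optimize import least_squares
Rz=R.from_euler('z',-.105).as_matrix(); 
def W(x,y,z,p): return Rz@np.array([x,y,z])/1000+np.array([.6208,-.1096,0])+np.array([p[0],p[1],0])
def line(y,z,p,r):
    q=projf([W(x,y,z,p) for x in np.linspace(-98,20,40)],c); o=np.argsort(q[:,1]); return np.interp(r,q[o,1],q[o,0])
def wid(p): # plates height
    return [line(15,p[2]+13,p,g(row))-g(sepL)-210, line(-15,p[2]+13,p,g(row))-g(sepR)-210]
s=least_squares(lambda q:wid([0,q[0],q[1]]),[0,138]); print("lat off mm",s.x[0]*1000,"zp",s.x[1])
def tail(q):
    p=[0,s.x[0]]; a=projf([W(q[0],7,q[1],p),W(q[0],-7,q[1],p)],c)
    return [a[1,0]-a[0,0]-(tR-tL)/4, a[:,1].mean()-g(trow)]
t=least_squares(tail,[-76,140]); print("tail end surface x,z",t.x,"rel pivot",t.x[0]+21,t.x[1]-s.x[1])
def bl(q):
    p=[0,s.x[0]]; a=projf([W(q[0],5,q[1],p),W(q[0],-5,q[1],p)],c)
    return [a[1,0]-a[0,0]-(bR-bL)/4, a[:,1].mean()-g(brow)]
b=least_squares(bl,[-85,150]); print("blade top x,z",b.x,"rel pivot z",b.x[1]-s.x[1])
E
python3 ang.py w17 177 402 300 231 348 390 490 249 323
python3 ang.py w12 139 437 300 224 351 420 490 249 323
```

```text
lat off mm -0.053499031271070384 zp 136.45188136844845
tail end surface x,z [-67.28838002 167.25970314] rel pivot -46.2883800200692 30.80782176753425
blade top x,z [-79.25492852 147.46574765] rel pivot z 11.013866279820576
lat off mm -0.012006472838896038 zp 135.9543470291786
tail end surface x,z [-76.73212797 135.98169416] rel pivot -55.73212796687258 0.027347128929363862
blade top x,z [-84.11996777 103.58624934] rel pivot z -32.36809769248528
```

>>> carry_out(targets=[{"x":0,"y":-1,"z":0,"ax":0,"ay":0,"az":0},{"x":0,"y":-1,"z":0,"ax":0,"ay":0,"az":0}])

```text
time: 13.55
tool_pos: [0.4658, -0.0919, 0.134]
tool_rot: [-0.139, -2.174, 2.178]
wrist_force: [0.7, 0.4, -1.7]
opening: 0.0151
```

```bash
python3 rel.py; python3 look.py w18;  python3 -c "
import cv2
im=cv2.imread('pics/w18.png'); cv2.imwrite('pics/w18c.png',cv2.resize(im[0:150,210:360],None,fx=4,fy=4,interpolation=cv2.INTER_CUBIC))"
```

```text
t 13.55 tcp [ 0.4658 -0.0919  0.134 ] F [ 0.7   0.36 -1.73] M [-0.018  0.177 -0.07 ] op 0.0151
axes x [-0.994  0.107 -0.021] y [ 0.021 -0.003 -1.   ] z [-0.107 -0.994  0.001]
tip r 35.3 lat -0.3 axis z at tip 0.155 blade top rel pivot mm 21.0 pitch -0.021 yaw err -0.1
t 13.55 tcp [ 0.4658 -0.0919  0.134 ] F [ 0.7   0.36 -1.73] M [-0.018  0.177 -0.07 ] op 0.0151
axes x [-0.994  0.107 -0.021] y [ 0.021 -0.003 -1.   ] z [-0.107 -0.994  0.001]
```

View pics/w18c.png

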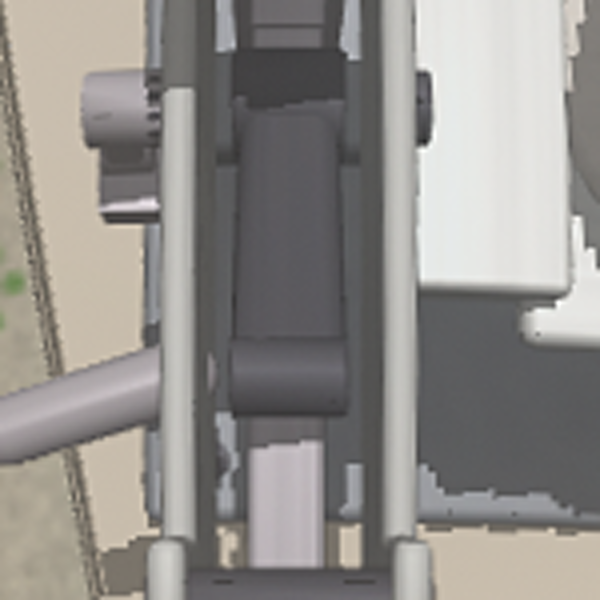

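>>> carry_out(targets=[{"x":-2,"y":0,"z":0,"ax":0,"ay":0,"az":0},{"x":-2,"y":0,"z":0,"ax":0,"ay":0,"az":0}])

```text
time: 13.85
tool_pos: [0.4702, -0.0924, 0.1344]
tool_rot: [-0.14, -2.174, 2.179]
wrist_force: [-0.1, 0.5, -0.4]
opening: 0.0153
```

```bash
python3 rel.py; python3 look.py w19;  python3 -c "
import cv2
im=cv2.imread('pics/w19.png'); cv2.imwrite('pics/w19c.png',cv2.resize(im[0:150,210:360],None,fx=4,fy=4,interpolation=cv2.INTER_CUBIC))"
```

```text
t 13.85 tcp [ 0.4702 -0.0924  0.1344] F [-0.09  0.48 -0.38] M [-0.067  0.189  0.032] op 0.0153
axes x [-0.994  0.107 -0.022] y [ 0.022 -0.003 -1.   ] z [-0.107 -0.994  0.001]
tip r 31.0 lat -0.4 axis z at tip 0.1555 blade top rel pivot mm 21.5 pitch -0.022 yaw err -0.1
t 13.85 tcp [ 0.4702 -0.0924  0.1344] F [-0.09  0.48 -0.38] M [-0.067  0.189  0.032] op 0.0153
axes x [-0.994  0.107 -0.022] y [ 0.022 -0.003 -1.   ] z [-0.107 -0.994  0.001]
```

View pics/w19c.png

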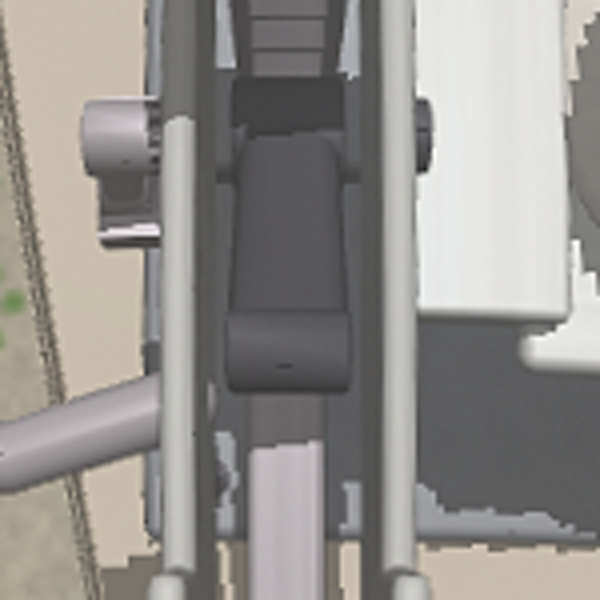

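>>> carry_out(targets=[{"x":0,"y":0,"z":0,"ax":0,"ay":0,"az":0}])

```text
time: 14.02
tool_pos: [0.4704, -0.0925, 0.1344]
tool_rot: [-0.14, -2.174, 2.179]
wrist_force: [-0.8, 0.3, -0.5]
opening: 0.0151
```

```bash
python3 rel.py; python3 look.py w20;  python3 -c "
import cv2
im=cv2.imread('pics/w20.png'); cv2.imwrite('pics/w20c.png',cv2.resize(im[0:150,210:360],None,fx=4,fy=4,interpolation=cv2.INTER_CUBIC))"; python3 ang.py w19 178 401 300 225 351 350 490 249 323
```

```text
t 14.03 tcp [ 0.4704 -0.0925  0.1344] F [-0.82  0.31 -0.51] M [-0.079  0.252 -0.038] op 0.0151
axes x [-0.994  0.107 -0.022] y [ 0.022 -0.003 -1.   ] z [-0.107 -0.994  0.001]
tip r 30.7 lat -0.4 axis z at tip 0.1555 blade top rel pivot mm 21.5 pitch -0.022 yaw err -0.1
t 14.03 tcp [ 0.4704 -0.0925  0.1344] F [-0.82  0.31 -0.51] M [-0.079  0.252 -0.038] op 0.0151
axes x [-0.994  0.107 -0.022] y [ 0.022 -0.003 -1.   ] z [-0.107 -0.994  0.001]
lat off mm -0.1092656480182271 zp 137.41937368448333
tail end surface x,z [-59.44168221 181.0343097 ] rel pivot -38.44168220651114 43.6149360120649
blade top x,z [-74.94813549 149.99605429] rel pivot z 12.576680601757829
```

View pics/w20c.png

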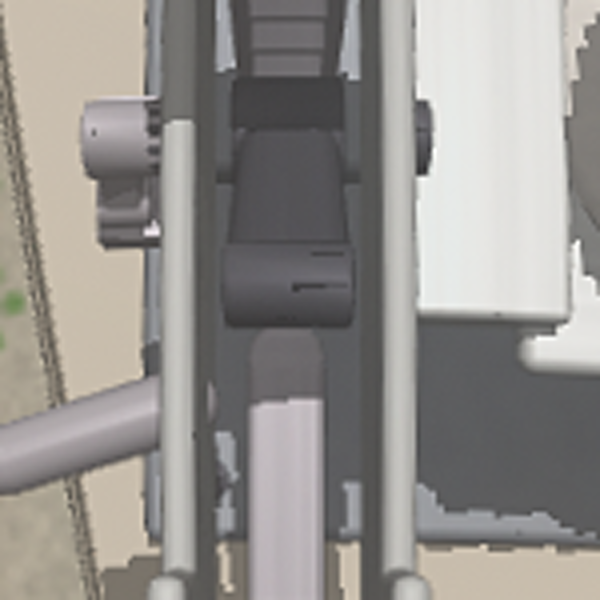

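The pawl has snapped over. Its tail stands well clear of the blade, with the tail end at row ~285 and the blade tip free at (285,335). I'll lower the blade and withdraw it.

>>> carry_out(targets=[{"x":0,"y":5,"z":0,"ax":0,"ay":0,"az":0},{"x":0,"y":10,"z":0,"ax":0,"ay":0,"az":0},{"x":0,"y":10,"z":0,"ax":0,"ay":0,"az":0},{"x":10,"y":5,"z":0,"ax":0,"ay":0,"az":0},{"x":20,"y":0,"z":0,"ax":0,"ay":0,"az":0}])

```text
time: 14.7
tool_pos: [0.4397, -0.089, 0.1002]
tool_rot: [-0.137, -2.174, 2.177]
wrist_force: [0.5, -0.7, -0.6]
opening: 0.0151
```

```bash
python3 rel.py
```

```text
t 14.7 tcp [ 0.4397 -0.089   0.1002] F [ 0.54 -0.67 -0.59] M [-0.019  0.15  -0.016] op 0.0151
axes x [-0.994  0.106 -0.019] y [ 0.019 -0.002 -1.   ] z [-0.106 -0.994  0.   ]
tip r 61.6 lat -0.2 axis z at tip 0.1211 blade top rel pivot mm -12.9 pitch -0.019 yaw err -0.1
```

>>> carry_out(targets=[{"x":30,"y":0,"z":0,"ax":0,"ay":0,"az":0},{"x":30,"y":0,"z":0,"ax":0,"ay":0,"az":0},{"x":10,"y":-20,"z":-10,"ax":0,"ay":0,"az":0},{"x":0,"y":-30,"z":-30,"ax":0,"ay":0,"az":0},{"x":0,"y":-20,"z":-35,"ax":0,"ay":-0.03,"az":0}])

```text
time: 15.32
tool_pos: [0.369, -0.0053, 0.165]
tool_rot: [-0.102, -2.185, 2.185]
wrist_force: [0.1, -0.5, -1.3]
opening: 0.0156
```

```bash
python3 - <<'E'
from plant import *
from h import *
o=observe();say(o)
plan(o,[0.4424,0.2616,0.16],rotdown(np.radians(191.24)),8)
E
```

```text
t 15.32 tcp [ 0.369  -0.0053  0.165 ] F [ 0.11 -0.47 -1.31] M [-0.094  0.205  0.006] op 0.0156
axes x [-0.997  0.082 -0.011] y [ 0.011 -0.    -1.   ] z [-0.082 -0.997 -0.001]
dist 0.2768798652219006 ang 15.936862002085808
([-6.4, 0.7, -34.0], [-0.0, -0.035, -0.001])
([-7.6, 0.7, -33.8], [-0.0, -0.035, -0.001])
([-8.8, 0.7, -33.5], [-0.0, -0.035, -0.001])
([-9.9, 0.7, -33.1], [-0.0, -0.035, -0.001])
([-11.1, 0.7, -32.8], [-0.0, -0.035, -0.001])
([-12.2, 0.7, -32.4], [-0.0, -0.035, -0.001])
([-13.3, 0.7, -31.9], [-0.0, -0.035, -0.001])
([-14.4, 0.6, -31.5], [-0.0, -0.035, -0.001])
```

>>> carry_out(targets=[{"x":-6,"y":0,"z":-34,"ax":0,"ay":-0.035,"az":0},{"x":-7,"y":0,"z":-34,"ax":0,"ay":-0.035,"az":0},{"x":-9,"y":0,"z":-34,"ax":0,"ay":-0.035,"az":0},{"x":-10,"y":0,"z":-33,"ax":0,"ay":-0.035,"az":0},{"x":-11,"y":0,"z":-33,"ax":0,"ay":-0.035,"az":0}])

```text
time: 15.95
tool_pos: [0.4128, 0.1674, 0.1665]
tool_rot: [-0.089, 2.16, -2.165]
wrist_force: [0.3, -0.8, 0.1]
opening: 0.0152
```

>>> carry_out(targets=[{"x":-12,"y":0,"z":-32,"ax":0,"ay":-0.035,"az":0},{"x":-13,"y":0,"z":-30,"ax":0,"ay":-0.035,"az":0},{"x":-8,"y":0,"z":-10,"ax":0,"ay":-0.02,"az":0},{"x":0,"y":0,"z":0,"ax":0,"ay":0,"az":0}])

```text
time: 16.45
tool_pos: [0.4349, 0.2458, 0.1649]
tool_rot: [-0.192, 2.107, -2.117]
wrist_force: [0.2, -0.1, -1.5]
opening: 0.0149
```

```bash
python3 - <<'E'
from plant import *
from h import *
o=observe();say(o)
plan(o,[0.4424,0.2616,0.09],rotdown(np.radians(191.24)),2)
E
python3 look.py w21
```

```text
t 16.45 tcp [0.4349 0.2458 0.1649] F [ 0.17 -0.06 -1.54] M [-0.041  0.148 -0.032] op 0.0149
axes x [-0.981 -0.194 -0.014] y [ 0.015 -0.003 -1.   ] z [ 0.194 -0.981  0.006]
dist 0.0768897835115266 ang 0.8610629542246869
([-4.7, 37.5, -7.3], [-0.003, -0.0, -0.007])
([-5.0, 37.4, -7.1], [-0.003, -0.0, -0.007])
t 16.45 tcp [0.4349 0.2458 0.1649] F [ 0.17 -0.06 -1.54] M [-0.041  0.148 -0.032] op 0.0149
axes x [-0.981 -0.194 -0.014] y [ 0.015 -0.003 -1.   ] z [ 0.194 -0.981  0.006]
```

View pics/w21.png

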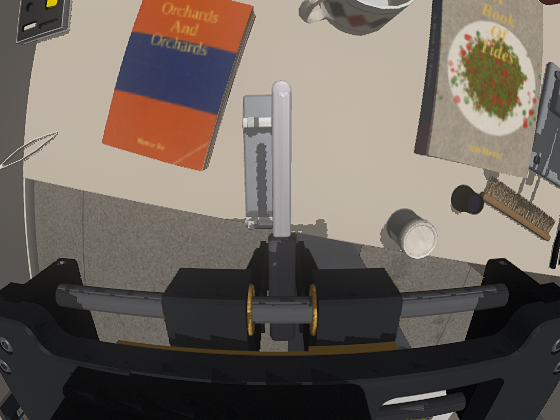

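```bash
python3 - <<'E'
import cv2,numpy as np
for n in ("w6","w7","w12","w21"):
    g=cv2.cvtColor(cv2.imread(f"pics/{n}.png"),cv2.COLOR_BGR2GRAY).astype(int)
    print(n,"col281 rows74-92",g[74:92,281].tolist(),"rows228-244",g[228:244,281].tolist()); print("  row150",g[150,266:298].tolist()); print("  row100",g[100,266:298].tolist())
E
```

```text
w6 col281 rows74-92 [176, 177, 176, 176, 178, 172, 159, 197, 212, 208, 202, 198, 196, 194, 195, 194, 192, 189] rows228-244 [151, 151, 150, 151, 150, 150, 150, 153, 131, 59, 47, 50, 52, 55, 54, 54]
  row150 [88, 88, 89, 89, 88, 81, 127, 155, 167, 167, 169, 167, 164, 163, 163, 166, 169, 171, 171, 171, 170, 179, 162, 140, 80, 90, 91, 91, 91, 91, 87, 84]
  row100 [153, 153, 150, 137, 125, 120, 149, 169, 178, 178, 179, 178, 177, 177, 179, 181, 183, 187, 186, 184, 185, 191, 168, 137, 116, 159, 156, 155, 156, 156, 156, 156]
w7 col281 rows74-92 [140, 128, 113, 93, 73, 91, 146, 213, 218, 212, 205, 201, 197, 195, 196, 196, 193, 189] rows228-244 [155, 154, 154, 153, 154, 153, 152, 156, 130, 68, 52, 60, 69, 78, 79, 80]
  row150 [134, 96, 88, 83, 98, 89, 119, 151, 170, 173, 174, 174, 173, 169, 169, 169, 172, 173, 176, 173, 170, 173, 176, 147, 135, 98, 116, 116, 116, 117, 116, 117]
  row100 [173, 181, 180, 180, 183, 156, 126, 156, 179, 184, 183, 183, 181, 180, 180, 180, 182, 185, 186, 183, 181, 184, 186, 159, 127, 98, 168, 185, 190, 180, 135, 63]
w12 col281 rows74-92 [105, 106, 105, 105, 105, 105,
[... 289 characters left out ...]
w100 [95, 98, 100, 100, 101, 101, 102, 101, 102, 102, 103, 102, 103, 103, 105, 105, 105, 106, 106, 106, 106, 107, 107, 106, 106, 106, 105, 106, 106, 106, 101, 88]
w21 col281 rows74-92 [183, 183, 183, 183, 184, 178, 165, 208, 217, 212, 206, 202, 199, 198, 199, 199, 195, 195] rows228-244 [156, 155, 155, 155, 154, 155, 155, 158, 133, 71, 56, 53, 56, 59, 60, 56]
  row150 [155, 155, 154, 154, 155, 135, 124, 147, 167, 172, 172, 174, 171, 169, 168, 170, 173, 175, 178, 176, 174, 178, 181, 151, 137, 150, 185, 183, 182, 183, 183, 183]
  row100 [159, 160, 160, 161, 163, 141, 125, 157, 176, 181, 182, 183, 183, 181, 182, 184, 186, 189, 192, 190, 189, 192, 195, 166, 140, 143, 185, 183, 183, 184, 183, 183]
```

No slip: the bar's pixels in the hand match those at the grasp. I'll go back to the recorded grasp pose.

>>> carry_out(targets=[{"x":-5,"y":25,"z":-8,"ax":-0.003,"ay":0,"az":-0.007},{"x":-5,"y":25,"z":-7,"ax":-0.003,"ay":0,"az":-0.007},{"x":0,"y":15,"z":0,"ax":0,"ay":0,"az":0},{"x":0,"y":0,"z":0,"ax":0,"ay":0,"az":0}])

```text
time: 17.0
tool_pos: [0.4423, 0.258, 0.0991]
tool_rot: [-0.201, 2.121, -2.123]
wrist_force: [-0.3, -0.2, -1.2]
opening: 0.0154
```

```bash
python3 - <<'E'
from plant import *
from h import *
o=observe();say(o)
plan(o,[0.4424,0.2616,0.05],rotdown(np.radians(191.24)),1)
E
```

```text
t 17.0 tcp [0.4423 0.258  0.0991] F [-0.28 -0.2  -1.16] M [-0.068  0.142  0.04 ] op 0.0154
axes x [-0.982 -0.188 -0.001] y [ 0.001 -0.001 -1.   ] z [ 0.188 -0.982  0.001]
dist 0.049220330227145434 ang 0.4005671261825212
([-0.7, 49.1, -3.5], [-0.001, -0.007, -0.001])
```

>>> carry_out(targets=[{"x":0,"y":20,"z":-3,"ax":0,"ay":-0.007,"az":0},{"x":0,"y":20,"z":-1,"ax":0,"ay":0,"az":0},{"x":1,"y":10,"z":0,"ax":0,"ay":0,"az":0},{"x":0,"y":0,"z":0,"ax":0,"ay":0,"az":0}])

```text
time: 17.5
tool_pos: [0.4432, 0.261, 0.0525]
tool_rot: [-0.198, 2.117, -2.115]
wrist_force: [0.2, 0.9, -1.0]
opening: 0.0149
```

```bash
python3 - <<'E'
from plant import *
from h import *
o=observe();say(o)
plan(o,[0.4424,0.2616,0.04],rotdown(np.radians(191.24)),1)
E
python3 look.py w22
```

```text
t 17.5 tcp [0.4432 0.261  0.0525] F [ 0.17  0.89 -0.96] M [-0.069  0.213  0.019] op 0.0149
axes x [-0.981 -0.193 -0.008] y [ 0.008  0.001 -1.   ] z [ 0.193 -0.981  0.   ]
dist 0.012540866288512892 ang 0.4641645170100297
([0.7, 12.5, -0.7], [-0.0, -0.002, -0.008])
t 17.5 tcp [0.4432 0.261  0.0525] F [ 0.17  0.89 -0.96] M [-0.069  0.213  0.019] op 0.0149
axes x [-0.981 -0.193 -0.008] y [ 0.008  0.001 -1.   ] z [ 0.193 -0.981  0.   ]
```

View pics/w22.png

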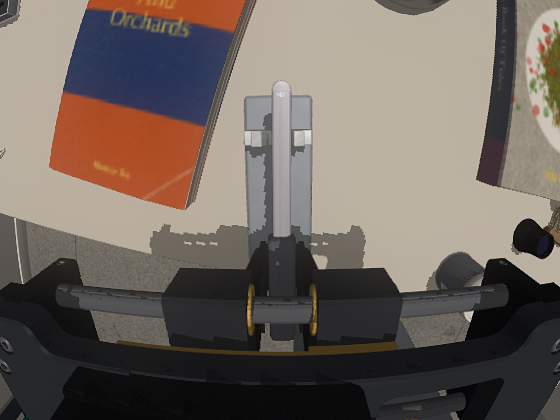

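>>> carry_out(targets=[{"x":1,"y":12,"z":-1,"ax":0,"ay":0,"az":-0.008},{"x":0,"y":8,"z":0,"ax":0,"ay":0,"az":-0.004},{"x":0,"y":0,"z":0,"ax":0,"ay":0,"az":0}])

```text
time: 17.92
tool_pos: [0.4438, 0.2626, 0.0336]
tool_rot: [-0.207, 2.121, -2.119]
wrist_force: [0.1, -0.0, -1.5]
opening: 0.0152
```

```bash
python3 - <<'E'
from plant import *
from h import *
o=observe();say(o)
plan(o,[0.4424,0.2616,0.0192],rotdown(np.radians(191.24)),1)
E
```

```text
t 17.93 tcp [0.4438 0.2626 0.0336] F [ 0.06 -0.03 -1.54] M [-0.07   0.142  0.025] op 0.0152
axes x [-0.981 -0.193  0.001] y [-0.001  0.001 -1.   ] z [ 0.193 -0.981 -0.001]
dist 0.01454834360518688 ang 0.13882236396489014
([1.6, 14.4, 0.7], [0.001, -0.002, 0.001])
```

>>> carry_out(targets=[{"x":2,"y":6,"z":1,"ax":0,"ay":0,"az":0},{"x":0,"y":5,"z":0,"ax":0,"ay":0,"az":0},{"x":0,"y":0,"z":0,"ax":0,"ay":0,"az":0}])

```text
time: 18.3
tool_pos: [0.442, 0.2613, 0.0219]
tool_rot: [-0.207, 2.121, -2.119]
wrist_force: [0.5, 0.4, -0.9]
opening: 0.0154
```

```bash
python3 - <<'E'
from plant import *
from h import *
o=observe();say(o)
plan(o,[0.4424,0.2616,0.0192],rotdown(np.radians(191.24)),1)
E
```

```text
t 18.3 tcp [0.442  0.2613 0.0219] F [ 0.52  0.42 -0.92] M [-0.003  0.159  0.014] op 0.0154
axes x [-0.981 -0.193  0.001] y [-0.001  0.001 -1.   ] z [ 0.193 -0.981 -0.001]
dist 0.002782628576752254 ang 0.13349859279802434
([-0.5, 2.7, -0.2], [0.001, -0.002, 0.001])
```

>>> carry_out(targets=[{"x":0,"y":2.5,"z":0,"ax":0,"ay":0,"az":0},{"x":0,"y":0,"z":0,"ax":0,"ay":0,"az":0}])

```text
time: 18.55
tool_pos: [0.4423, 0.2617, 0.0197]
tool_rot: [-0.206, 2.121, -2.117]
wrist_force: [-0.6, -0.0, -0.3]
opening: 0.0154
```

```bash
python3 - <<'E'
from plant import *
from h import *
o=observe();say(o)
E
```

```text
t 18.55 tcp [0.4423 0.2617 0.0197] F [-0.56 -0.01 -0.29] M [0.037 0.255 0.054] op 0.0154
axes x [-0.981 -0.193 -0.   ] y [-0.     0.002 -1.   ] z [ 0.193 -0.981 -0.002]
```

>>> carry_out(targets=[{"x":0,"y":0,"z":0,"ax":0,"ay":0,"az":0},{"x":0,"y":0,"z":0,"ax":0,"ay":0,"az":0},{"x":0,"y":0,"z":0,"ax":0,"ay":0,"az":0}], grip=45)

```text
time: 18.92
tool_pos: [0.4431, 0.2618, 0.0206]
tool_rot: [-0.205, 2.12, -2.117]
wrist_force: [0.4, -0.8, -0.3]
opening: 0.0392
```

>>> carry_out(targets=[{"x":0,"y":-10,"z":0,"ax":0,"ay":0,"az":0},{"x":0,"y":-20,"z":0,"ax":0,"ay":0,"az":0},{"x":0,"y":-35,"z":0,"ax":0,"ay":0,"az":0},{"x":0,"y":-35,"z":0,"ax":0,"ay":0,"az":0},{"x":0,"y":-10,"z":0,"ax":0,"ay":0,"az":0}])

```text
time: 19.55
tool_pos: [0.4427, 0.2613, 0.1354]
tool_rot: [-0.205, 2.12, -2.117]
wrist_force: [0.1, 0.3, -0.5]
opening: 0.0426
```

```bash
python3 look.py w23; python3 - <<'E'
from plant import *
from h import *
o=observe()
plan(o,[0.45,0.05,0.26],rotdown(np.radians(174)),8)
E
```

```text
t 19.55 tcp [0.4427 0.2613 0.1354] F [ 0.11  0.31 -0.45] M [-0.101  0.136  0.031] op 0.0426
axes x [-0.981 -0.193 -0.001] y [ 0.001  0.002 -1.   ] z [ 0.193 -0.981 -0.001]
dist 0.24541454251409844 ang 17.126357744820236
([4.2, -15.6, 26.1], [0.0, 0.037, -0.0])
([3.2, -15.6, 26.2], [0.0, 0.037, -0.0])
([2.2, -15.6, 26.3], [0.0, 0.037, -0.0])
([1.2, -15.6, 26.4], [0.0, 0.037, -0.0])
([0.3, -15.6, 26.4], [0.0, 0.037, -0.0])
([-0.7, -15.6, 26.4], [0.0, 0.037, -0.0])
([-1.7, -15.6, 26.4], [0.0, 0.037, -0.0])
([-2.7, -15.6, 26.3], [0.0, 0.037, -0.0])
```

View pics/w23.png

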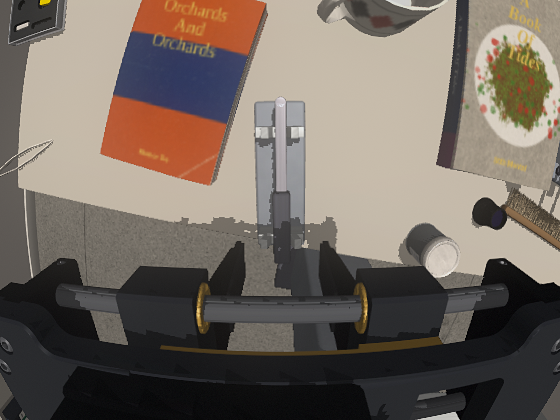

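The bar sits in both notches, with its tip at (280,100) and the handle edge at (281,193). Next I'll go to the lift with the fingers shut.

>>> carry_out(targets=[{"x":5,"y":-20,"z":30,"ax":0,"ay":0.037,"az":0},{"x":3,"y":-20,"z":35,"ax":0,"ay":0.037,"az":0},{"x":0,"y":-20,"z":38,"ax":0,"ay":0.037,"az":0},{"x":-3,"y":-20,"z":38,"ax":0,"ay":0.037,"az":0},{"x":-5,"y":-20,"z":38,"ax":0,"ay":0.037,"az":0}], grip=0, newtons=30)

```text
time: 20.23
tool_pos: [0.4594, 0.0788, 0.2293]
tool_rot: [0.023, -2.218, 2.222]
wrist_force: [0.8, 0.5, 0.1]
opening: 0.0013
```

```bash
python3 - <<'E'
from plant import *
from h import *
o=observe();say(o)
plan(o,[0.49,-0.03,0.26],rotdown(np.radians(174)),4)
E
```

```text
t 20.23 tcp [0.4594 0.0788 0.2293] F [0.79 0.47 0.12] M [-0.063  0.07  -0.017] op 0.0013
axes x [-1.    -0.009  0.012] y [-0.012 -0.002 -1.   ] z [ 0.009 -1.     0.002]
dist 0.11712748685074571 ang 6.5444508734682065
([-7.3, -7.7, 27.3], [-0.001, 0.028, 0.003])
([-8.1, -7.7, 27.1], [-0.001, 0.028, 0.003])
([-8.9, -7.7, 26.8], [-0.001, 0.028, 0.003])
([-9.7, -7.7, 26.5], [-0.001, 0.028, 0.003])
```

>>> carry_out(targets=[{"x":-7,"y":-8,"z":27,"ax":0,"ay":0.028,"az":0.003},{"x":-8,"y":-8,"z":27,"ax":0,"ay":0.028,"az":0.003},{"x":-9,"y":-8,"z":27,"ax":0,"ay":0.028,"az":0.003},{"x":-9,"y":-6,"z":20,"ax":0,"ay":0.028,"az":0.003},{"x":0,"y":0,"z":0,"ax":0,"ay":0,"az":0}])

```text
time: 20.85
tool_pos: [0.4881, -0.0289, 0.254]
tool_rot: [-0.112, -2.158, 2.162]
wrist_force: [-1.0, -0.2, 0.3]
opening: 0.0006
```

```bash
python3 look.py w24
```

```text
t 20.85 tcp [ 0.4881 -0.0289  0.254 ] F [-0.96 -0.18  0.28] M [ 0.011  0.197 -0.015] op 0.0006
axes x [-0.994  0.111  0.008] y [-0.008 -0.001 -1.   ] z [-0.111 -0.994  0.002]
```

View pics/w24.png

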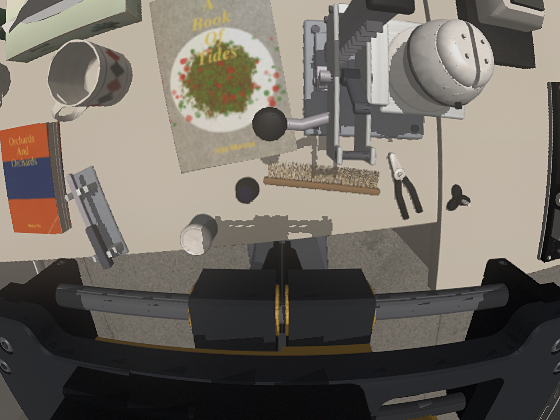

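```bash
python3 - <<'E'
from plant import *
from h import *
import json
c=json.load(open("pics/w24.json")); o=observe(); p,M=pose(o)
X=atz(ray((269.3,123.5),c,1),.166); print(X)
X=X-.0017*M[:,2]; print("corr",X)
print("model knob .563,-.028")
im=cv2.imread("pics/w24.png"); cv2.imwrite("pics/w24c.png",cv2.resize(im[0:170,240:400],None,fx=4,fy=3.5))
plan(o,[X[0],X[1],0.215],rotdown(np.radians(174)),3)
E
```

```text
[ 0.56296769 -0.02797257  0.166     ]
corr [ 0.56315505 -0.02628293  0.16599679]
model knob .563,-.028
dist 0.08472587380003202 ang 0.6099479532453262
([-25.0, 12.6, -3.4], [-0.001, -0.002, 0.003])
([-25.0, 12.7, -3.4], [-0.001, -0.002, 0.003])
([-25.0, 12.8, -3.3], [-0.001, -0.002, 0.003])
```

View pics/w24c.png

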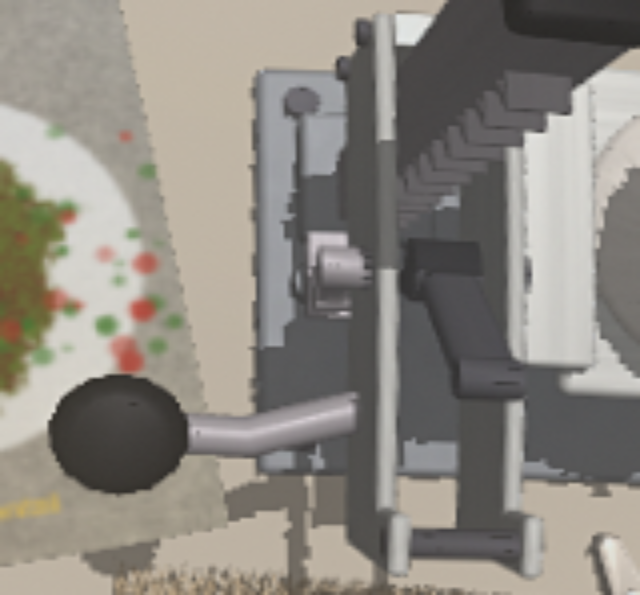

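The pawl's tail stays raised, seen at (490,375) in the crop. I'll move over the knob.

>>> carry_out(targets=[{"x":-25,"y":5,"z":-3,"ax":0,"ay":0,"az":0.003},{"x":-25,"y":10,"z":-3,"ax":0,"ay":0,"az":0.003},{"x":-23,"y":13,"z":-3,"ax":0,"ay":0,"az":0.003},{"x":0,"y":8,"z":0,"ax":0,"ay":0,"az":0},{"x":0,"y":0,"z":0,"ax":0,"ay":0,"az":0}])

```text
time: 21.52
tool_pos: [0.5593, -0.0223, 0.211]
tool_rot: [-0.105, -2.164, 2.164]
wrist_force: [-1.2, 0.3, 0.1]
opening: 0.0004
```

```bash
python3 - <<'E'
from plant import *
from h import *
o=observe();say(o)
plan(o,[.5632,-.0263,0.185],rotdown(np.radians(174)),2)
cv2.imwrite("pics/s24.png",cv2.resize(camera("side")[140:290,230:430],None,fx=4,fy=4,interpolation=cv2.INTER_CUBIC))
E
```

```text
t 21.52 tcp [ 0.5593 -0.0223  0.211 ] F [-1.18  0.31  0.08] M [-0.011  0.18  -0.062] op 0.0004
axes x [-0.995  0.104  0.008] y [-0.008  0.001 -1.   ] z [-0.104 -0.995  0.   ]
dist 0.026610412760743555 ang 0.44365880847863576
([-2.3, 13.0, 1.8], [-0.0, 0.0, 0.004])
([-2.2, 13.0, 1.8], [-0.0, 0.0, 0.004])
```

View pics/s24.png

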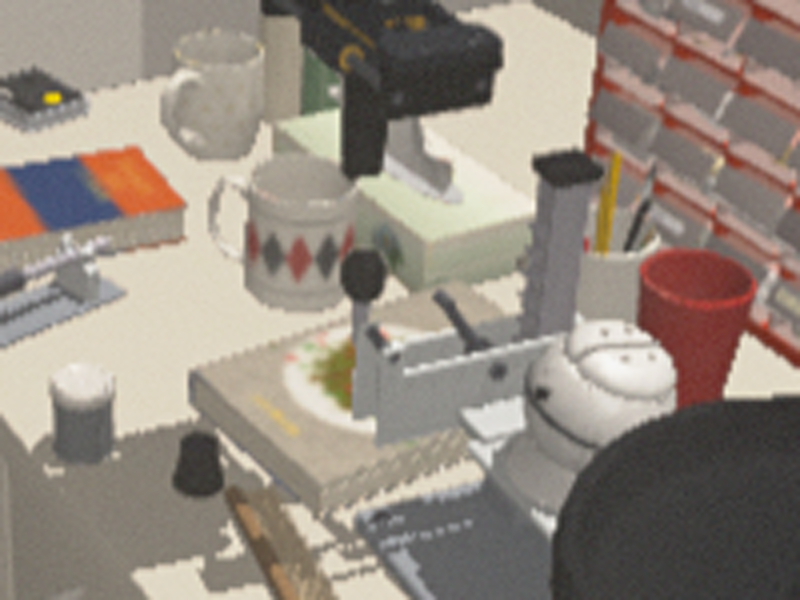

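>>> carry_out(targets=[{"x":-3,"y":10,"z":3,"ax":0,"ay":0,"az":0.008},{"x":-1,"y":8,"z":1,"ax":0,"ay":0,"az":0},{"x":0,"y":4,"z":0,"ax":0,"ay":0,"az":0},{"x":0,"y":0,"z":0,"ax":0,"ay":0,"az":0}])

```text
time: 22.08
tool_pos: [0.5624, -0.0271, 0.1893]
tool_rot: [-0.118, -2.169, 2.17]
wrist_force: [0.7, 0.5, -0.5]
opening: 0.0007
```

```bash
python3 - <<'E'
from plant import *
from h import *
o=observe();say(o)
plan(o,[.5632,-.0263,0.179],rotdown(np.radians(174)),1)
E
```

```text
t 22.07 tcp [ 0.5624 -0.0271  0.1893] F [ 0.69  0.47 -0.45] M [-0.084  0.176 -0.04 ] op 0.0007
axes x [-0.995  0.104 -0.004] y [ 0.004 -0.001 -1.   ] z [-0.104 -0.995  0.   ]
dist 0.01038549773576696 ang 0.21397957290853986
([-0.6, 10.3, -0.8], [-0.0, 0.0, -0.004])
```

Now press down slowly, one short call at a time.

>>> carry_out(targets=[{"x":0,"y":4,"z":0,"ax":0,"ay":0,"az":0},{"x":0,"y":4,"z":0,"ax":0,"ay":0,"az":0}])

```text
time: 22.32
tool_pos: [0.5629, -0.0272, 0.1817]
tool_rot: [-0.119, -2.17, 2.171]
wrist_force: [0.1, 0.6, 0.2]
opening: 0.0003
```

>>> carry_out(targets=[{"x":0,"y":4,"z":0,"ax":0,"ay":0,"az":0},{"x":0,"y":4,"z":0,"ax":0,"ay":0,"az":0}])

```text
time: 22.58
tool_pos: [0.5631, -0.0272, 0.1732]
tool_rot: [-0.119, -2.17, 2.171]
wrist_force: [-0.2, -0.9, 1.1]
opening: 0.0009
```

>>> carry_out(targets=[{"x":0,"y":4,"z":0,"ax":0,"ay":0,"az":0},{"x":0,"y":4,"z":0,"ax":0,"ay":0,"az":0}])

```text
time: 22.82
tool_pos: [0.5631, -0.0272, 0.1645]
tool_rot: [-0.119, -2.17, 2.171]
wrist_force: [0.3, 1.0, 1.7]
opening: -0.0001
```

```bash
python3 - <<'E'
from plant import *
from h import *
o=observe();say(o)
cv2.imwrite("pics/s25.png",cv2.resize(camera("side")[140:290,230:430],None,fx=4,fy=4,interpolation=cv2.INTER_CUBIC))
E
```

```text
t 22.82 tcp [ 0.5631 -0.0272  0.1645] F [0.26 0.96 1.66] M [-0.06   0.183  0.078] op -0.0001
axes x [-0.995  0.104 -0.005] y [ 0.005 -0.001 -1.   ] z [-0.104 -0.995  0.   ]
```

View pics/s25.png

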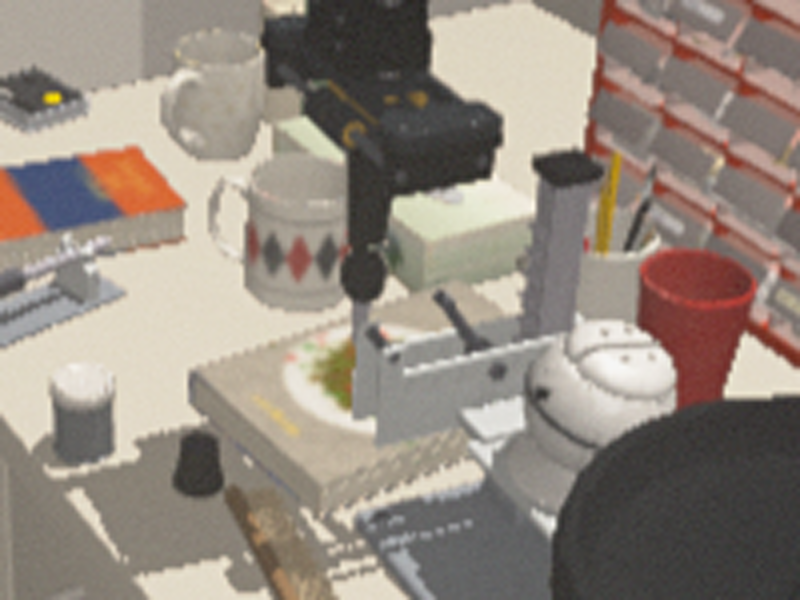

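```bash
python3 - <<'E'
from plant import *
from h import *
o=observe();p,M=pose(o);c=camera_params("side")
for q in (p,np.array([.5632,-.0263,.179]),np.array([.5632,-.0263,.1645])):
    u=proj(q,c)[0]; print(((u-[230,140]+.5)*4-.5).round(0))
im=camera("side"); cv2.imwrite("pics/s26.png",cv2.resize(im[190:230,300:345],None,fx=12,fy=12,interpolation=cv2.INTER_NEAREST))
E
python3 look.py w26
```

```text
[361. 272.]
[363. 250.]
[361. 270.]
t 22.93 tcp [ 0.5627 -0.0271  0.1641] F [-0.15  0.24 -0.38] M [-0.067  0.173 -0.014] op 0.0004
axes x [-0.995  0.104 -0.004] y [ 0.004 -0.001 -1.   ] z [-0.104 -0.995  0.   ]
```

View pics/s26.png

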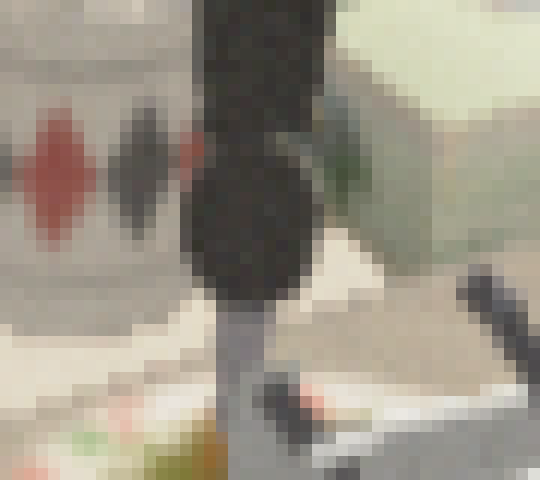

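View pics/w26.png

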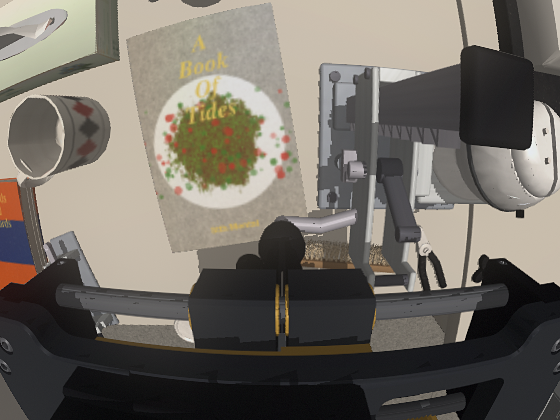

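```bash
python3 - <<'E'
import cv2,numpy as np
im=cv2.imread("pics/w26.png")[200:300,230:340].astype(float)
cv2.imwrite("pics/w26c.png",cv2.resize(np.clip(im*2.5,0,255).astype(np.uint8),None,fx=6,fy=6,interpolation=cv2.INTER_CUBIC))
from h import *;import json
c=json.load(open("pics/w26.json"))
from plant import *
p,M=pose(observe())
for q in [(0,0,0),(0,-15,0),(10,0,0),(-10,0,0),(0,0,10)]: print(q,projf(p+M@np.array(q)/1000,c))
E
```

```text
(0, 0, 0) [[280.00145837 245.56809765]]
(0, -15, 0) [[279.89362589 255.14046412]]
(10, 0, 0) [[280.02132375 259.8472566 ]]
(-10, 0, 0) [[279.98312185 230.7569398 ]]
(0, 0, 10) [[295.74409257 245.55142693]]
```

View pics/w26c.png

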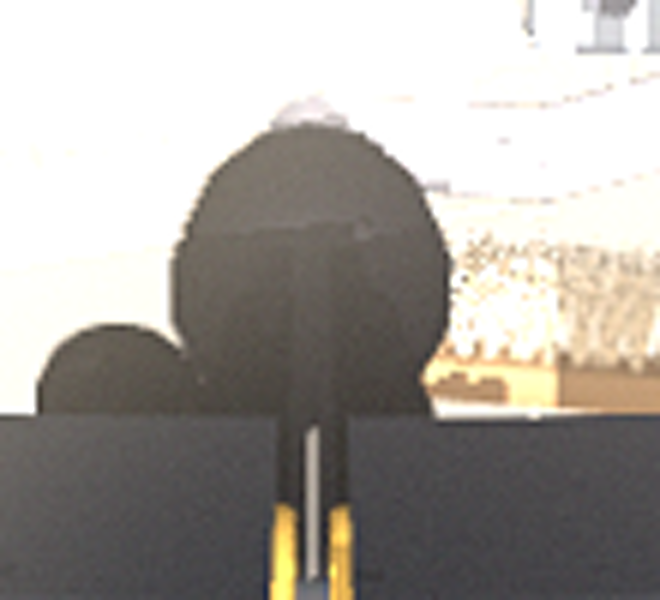

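```bash
python3 - <<'E'
from plant import *
from h import *
c=camera_params("side")
for q in ([.5593,-.0223,.211],[.5624,-.0271,.1893],[.5627,-.0271,.1641]):
    u=proj(q,c)[0]; print(u.round(1),((u-[230,140]+.5)*4-.5).round(0))
C,d=ray((320,207),c); print("cam",C,"dir",d)
im=cv2.imread("pics/s24.png").astype(float)[60:340,280:460]; cv2.imwrite("pics/s24b.png",cv2.resize(np.clip(im*2.2,0,255).astype(np.uint8),None,fx=2,fy=2))
im=cv2.imread("pics/s25.png").astype(float)[60:340,280:460]; cv2.imwrite("pics/s25b.png",cv2.resize(np.clip(im*2.2,0,255).astype(np.uint8),None,fx=2,fy=2))
a=cv2.hconcat([cv2.imread("pics/s24b.png"),cv2.imread("pics/s25b.png")]); cv2.imwrite("pics/sab.png",a)
E
```

```text
[318.9 190.5] [357. 203.]
[320.5 198.7] [363. 236.]
[320.  207.4] [361. 271.]
cam [-0.03566366 -0.87116909  0.76659064] dir [ 0.50003449  0.70537047 -0.50241219]
```

View pics/sab.png

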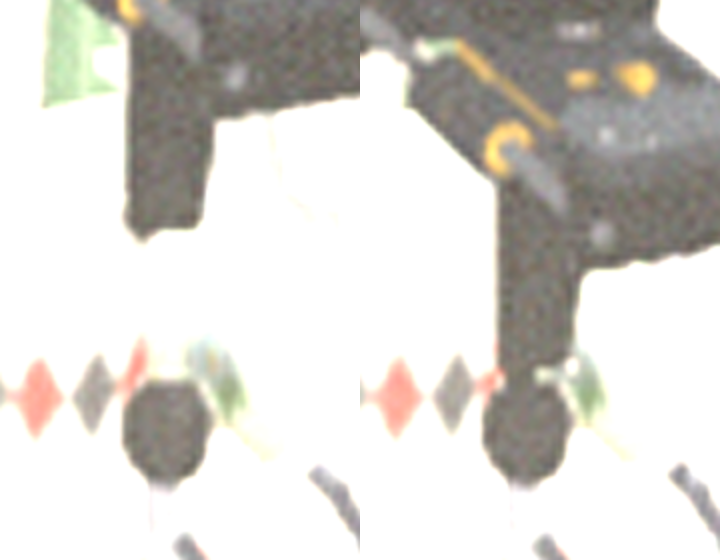

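The side camera explains it: the real fingertips sit about 14 mm above the reported TCP, with the tip seen at crop (362,177) against (357,203) predicted. So the fingers are only now at the knob's top, and the lift hasn't moved. I'll keep pressing steadily; the bottom should come at TCP ≈ 0.090.

>>> carry_out(targets=[{"x":0,"y":3,"z":0,"ax":0,"ay":0,"az":0},{"x":0,"y":3,"z":0,"ax":0,"ay":0,"az":0}])

```text
time: 23.22
tool_pos: [0.5633, -0.0272, 0.1587]
tool_rot: [-0.12, -2.17, 2.171]
wrist_force: [0.3, 0.8, -0.2]
opening: 0.0004
```

>>> carry_out(targets=[{"x":0,"y":4,"z":0,"ax":0,"ay":0,"az":0},{"x":0,"y":4,"z":0,"ax":0,"ay":0,"az":0}])

```text
time: 23.48
tool_pos: [0.5636, -0.0273, 0.1529]
tool_rot: [-0.12, -2.17, 2.171]
wrist_force: [-4.6, -0.6, 7.2]
opening: 0.0006
```

>>> carry_out(targets=[{"x":0,"y":4,"z":0,"ax":0,"ay":0,"az":0},{"x":0,"y":4,"z":0,"ax":0,"ay":0,"az":0}])

```text
time: 23.72
tool_pos: [0.5636, -0.0272, 0.1478]
tool_rot: [-0.12, -2.17, 2.172]
wrist_force: [-4.4, 0.3, 6.9]
opening: 0.0006
```

```bash
python3 - <<'E'
from plant import *
from h import *
o=observe();say(o)
cv2.imwrite("pics/s27.png",cv2.resize(camera("side")[140:290,230:430],None,fx=4,fy=4,interpolation=cv2.INTER_CUBIC))
E
```

```text
t 23.73 tcp [ 0.5636 -0.0272  0.1478] F [-4.36  0.32  6.88] M [0.017 0.931 0.034] op 0.0006
axes x [-0.995  0.104 -0.006] y [ 0.006 -0.001 -1.   ] z [-0.104 -0.995  0.001]
```

View pics/s27.png

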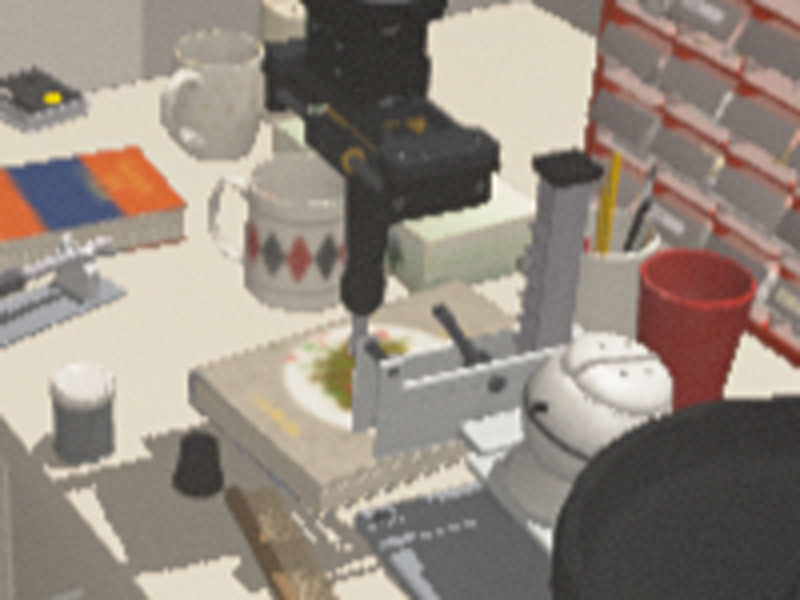

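>>> carry_out(targets=[{"x":-1,"y":4,"z":0,"ax":0,"ay":0,"az":0},{"x":-1,"y":4,"z":0,"ax":0,"ay":0,"az":0}])

```text
time: 24.02
tool_pos: [0.5644, -0.0273, 0.1418]
tool_rot: [-0.116, -2.168, 2.17]
wrist_force: [-5.0, 0.2, 6.7]
opening: -0.0002
```

>>> carry_out(targets=[{"x":-1,"y":4,"z":0,"ax":0,"ay":0,"az":0},{"x":0,"y":4,"z":0,"ax":0,"ay":0,"az":0},{"x":0,"y":4,"z":0,"ax":0,"ay":0,"az":0}])

```text
time: 24.4
tool_pos: [0.5646, -0.0274, 0.1335]
tool_rot: [-0.113, -2.167, 2.169]
wrist_force: [-3.7, 0.5, 7.5]
opening: 0.0004
```

>>> carry_out(targets=[{"x":0,"y":4,"z":0,"ax":0,"ay":0,"az":0},{"x":0,"y":4,"z":0,"ax":0,"ay":0,"az":0},{"x":0,"y":4,"z":0,"ax":0,"ay":0,"az":0},{"x":0,"y":4,"z":0,"ax":0,"ay":0,"az":0},{"x":0,"y":4,"z":0,"ax":0,"ay":0,"az":0}])

```text
time: 25.02
tool_pos: [0.5647, -0.0274, 0.1205]
tool_rot: [-0.112, -2.166, 2.17]
wrist_force: [-4.5, -0.1, 6.5]
opening: 0.0004
```

```bash
python3 - <<'E'
from plant import *
from h import *
o=observe();say(o)
cv2.imwrite("pics/s28.png",cv2.resize(camera("side")[140:290,230:430],None,fx=4,fy=4,interpolation=cv2.INTER_CUBIC))
E
python3 look.py w28
```

```text
t 25.02 tcp [ 0.5647 -0.0274  0.1205] F [-4.51 -0.13  6.52] M [0.104 0.967 0.033] op 0.0004
axes x [-0.995  0.103  0.   ] y [-0.    -0.002 -1.   ] z [-0.103 -0.995  0.002]
t 25.07 tcp [ 0.5646 -0.0274  0.12  ] F [-2.83 -0.27  6.17] M [ 0.011  0.675 -0.013] op 0.0007
axes x [-0.995  0.103  0.   ] y [-0.    -0.002 -1.   ] z [-0.103 -0.995  0.002]
```

View pics/s28.png

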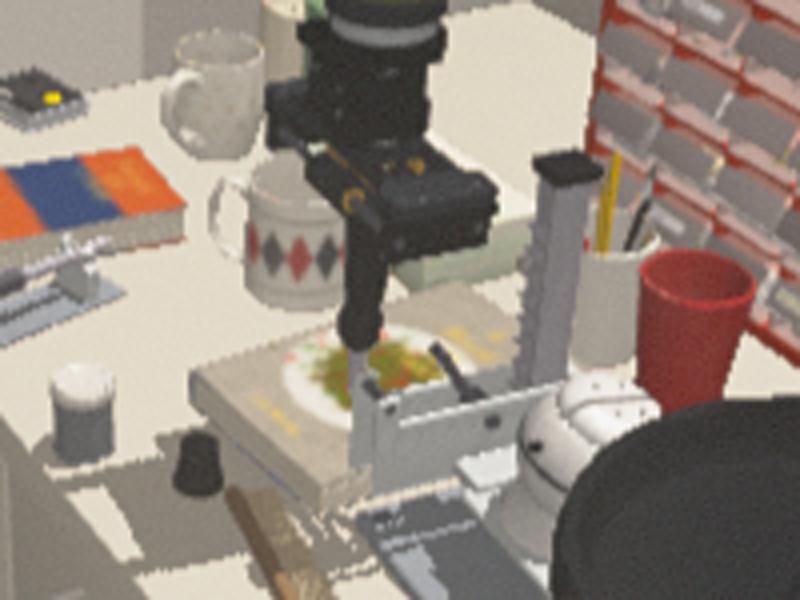

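View pics/w28.png

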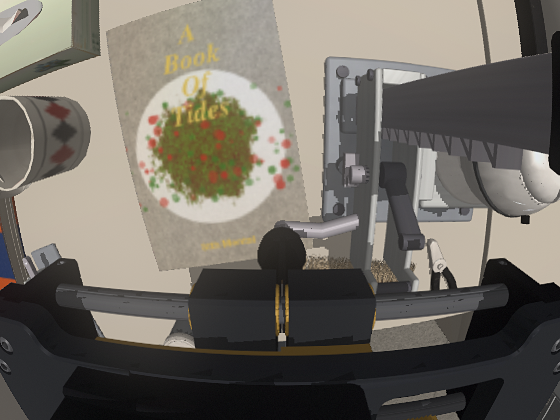

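>>> carry_out(targets=[{"x":0,"y":4,"z":0,"ax":0,"ay":0,"az":0},{"x":0,"y":4,"z":0,"ax":0,"ay":0,"az":0},{"x":0,"y":4,"z":0,"ax":0,"ay":0,"az":0},{"x":0,"y":4,"z":0,"ax":0,"ay":0,"az":0},{"x":0,"y":4,"z":0,"ax":0,"ay":0,"az":0}])

```text
time: 25.75
tool_pos: [0.5646, -0.0274, 0.1068]
tool_rot: [-0.11, -2.166, 2.17]
wrist_force: [-3.5, 0.1, 7.1]
opening: 0.0008
```

>>> carry_out(targets=[{"x":0,"y":4,"z":0,"ax":0,"ay":0,"az":0},{"x":0,"y":4,"z":0,"ax":0,"ay":0,"az":0},{"x":0,"y":4,"z":0,"ax":0,"ay":0,"az":0}])

```text
time: 26.12
tool_pos: [0.5646, -0.0274, 0.0987]
tool_rot: [-0.109, -2.165, 2.17]
wrist_force: [-3.9, -1.1, 6.6]
opening: 0.0006
```

>>> carry_out(targets=[{"x":0,"y":4,"z":0,"ax":0,"ay":0,"az":0},{"x":0,"y":4,"z":0,"ax":0,"ay":0,"az":0}])

```text
time: 26.38
tool_pos: [0.5646, -0.0274, 0.0932]
tool_rot: [-0.108, -2.165, 2.17]
wrist_force: [-3.2, 0.4, 6.8]
opening: 0.0006
```

>>> carry_out(targets=[{"x":0,"y":4,"z":0,"ax":0,"ay":0,"az":0},{"x":0,"y":4,"z":0,"ax":0,"ay":0,"az":0}])

```text
time: 26.62
tool_pos: [0.5646, -0.0274, 0.0876]
tool_rot: [-0.107, -2.165, 2.17]
wrist_force: [-3.7, 0.4, 6.3]
opening: 0.0003
```

>>> carry_out(targets=[{"x":0,"y":4,"z":0,"ax":0,"ay":0,"az":0}])

```text
time: 26.75
tool_pos: [0.5646, -0.0274, 0.0849]
tool_rot: [-0.107, -2.165, 2.169]
wrist_force: [-3.7, 1.5, 7.2]
opening: 0.0007
```

```bash
python3 - <<'E'
from plant import *
from h import *
o=observe();say(o)
cv2.imwrite("pics/s29.png",cv2.resize(camera("side")[140:290,230:430],None,fx=4,fy=4,interpolation=cv2.INTER_CUBIC))
E
```

```text
t 26.75 tcp [ 0.5646 -0.0274  0.0849] F [-3.73  1.52  7.24] M [ 0.038  0.954 -0.023] op 0.0007
axes x [-0.995  0.102  0.004] y [-0.004 -0.002 -1.   ] z [-0.102 -0.995  0.002]
```

View pics/s29.png

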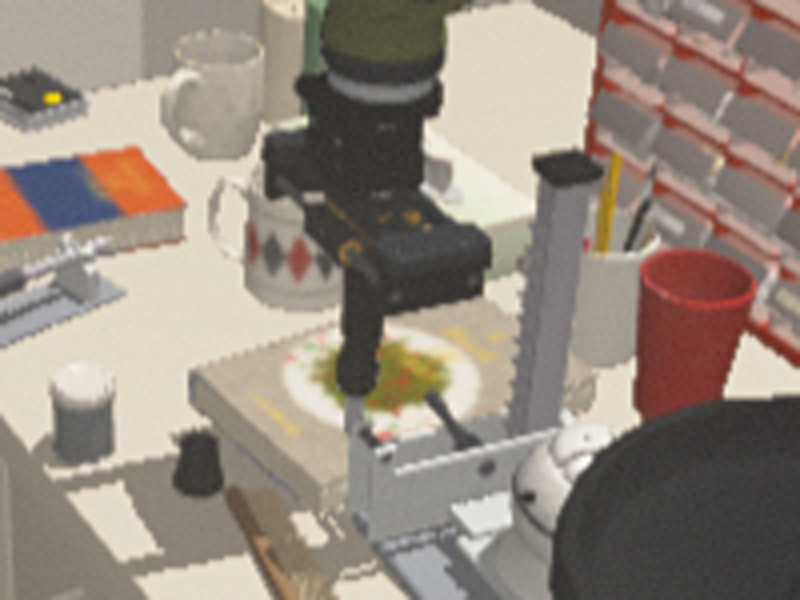

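>>> carry_out(targets=[{"x":0,"y":4,"z":0,"ax":0,"ay":0,"az":0}])

```text
time: 26.92
tool_pos: [0.5646, -0.0274, 0.0833]
tool_rot: [-0.106, -2.164, 2.169]
wrist_force: [-12.2, 0.6, 24.5]
opening: 0.0009
```

>>> carry_out(targets=[{"x":0,"y":4,"z":0,"ax":0,"ay":0,"az":0}])

```text
time: 27.05
tool_pos: [0.5647, -0.0274, 0.0833]
tool_rot: [-0.104, -2.164, 2.169]
wrist_force: [-11.8, 1.7, 23.2]
opening: 0.0005
```

>>> carry_out(targets=[{"x":0,"y":4,"z":0,"ax":0,"ay":0,"az":0}])

```text
time: 27.18
tool_pos: [0.5646, -0.0274, 0.0833]
tool_rot: [-0.102, -2.163, 2.168]
wrist_force: [-11.3, 0.3, 20.2]
opening: 0.0003
```

Firm stop at TCP z = 0.0833. I'll back off and check.

>>> carry_out(targets=[{"x":0,"y":-5,"z":0,"ax":0,"ay":0,"az":0},{"x":0,"y":-30,"z":0,"ax":0,"ay":0,"az":0},{"x":0,"y":-40,"z":0,"ax":0,"ay":0,"az":0},{"x":10,"y":-40,"z":0,"ax":0,"ay":0,"az":0},{"x":35,"y":-40,"z":-10,"ax":0,"ay":0,"az":0}])

```text
time: 27.8
tool_pos: [0.5201, -0.0126, 0.2384]
tool_rot: [-0.095, -2.159, 2.163]
wrist_force: [0.9, 0.5, 0.5]
opening: 0.0003
```

>>> carry_out(targets=[{"x":40,"y":-20,"z":-20,"ax":0,"ay":0,"az":0},{"x":20,"y":0,"z":-40,"ax":0,"ay":0,"az":0},{"x":0,"y":0,"z":-20,"ax":0,"ay":0,"az":0},{"x":0,"y":0,"z":0,"ax":0,"ay":0,"az":0}])

```text
time: 28.3
tool_pos: [0.4685, 0.0753, 0.265]
tool_rot: [-0.108, -2.165, 2.168]
wrist_force: [-0.0, -1.0, -0.3]
opening: 0.0007
```

```bash
python3 look.py w30; python3 - <<'E'
from plant import *
from h import *
s=camera("side"); t=camera("top")
cv2.imwrite("pics/z_side.png",s); cv2.imwrite("pics/z_top.png",t)
cv2.imwrite("pics/s30.png",cv2.resize(s[170:320,200:400],None,fx=4,fy=4,interpolation=cv2.INTER_CUBIC))
cv2.imwrite("pics/t30.png",cv2.resize(t[160:270,210:410],None,fx=4,fy=4,interpolation=cv2.INTER_CUBIC))
E
```

```text
t 28.3 tcp [0.4685 0.0753 0.265 ] F [-0.05 -0.98 -0.32] M [-0.04   0.224 -0.015] op 0.0007
axes x [-0.995  0.103  0.004] y [-0.004 -0.001 -1.   ] z [-0.103 -0.995  0.001]
```

View pics/s30.png

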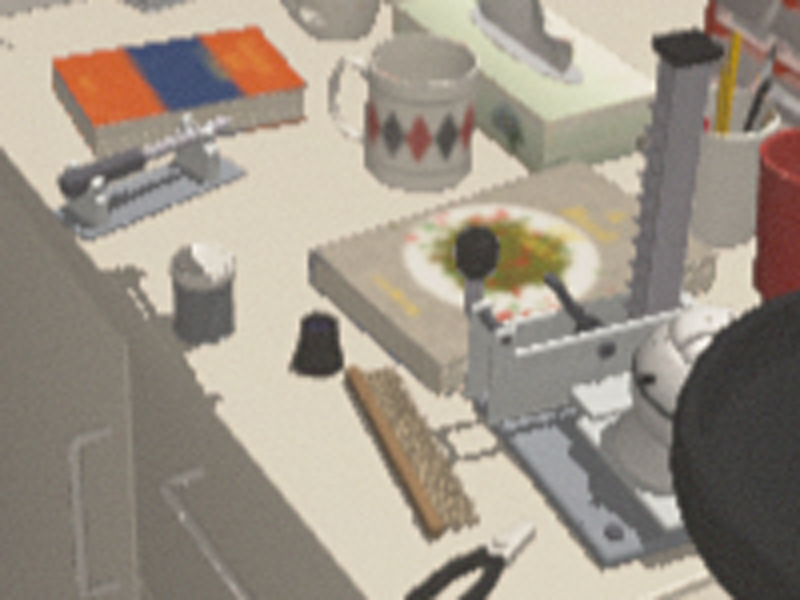

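View pics/w30.png

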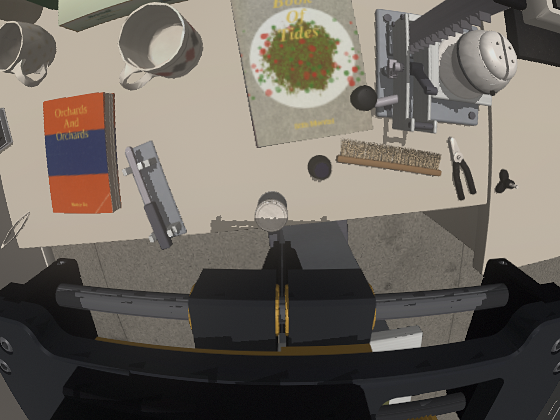

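View pics/t30.png

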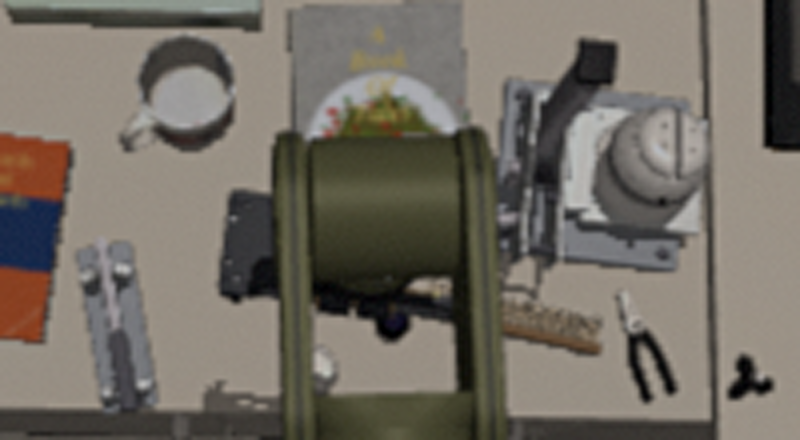

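```bash
python3 - <<'E'
from plant import *
from h import *
c=camera_params("side")
for z in (.105,.090,.108): print(z,((proj([.563,-.027,z],c)[0]-[200,170]+.5)*4-.5).round(0))
a=cv2.imread("pics/a_side.png"); b=cv2.imread("pics/z_side.png")
d=cv2.absdiff(a,b).max(2)
for n,(x0,x1,y0,y1) in dict(rest=(210,265,192,232),brush=(284,320,258,306),tin=(240,262,228,256),loupe=(270,290,246,266),nip=(300,336,300,330),star=(318,345,332,356),tweez=(172,206,168,184)).items():
    r=d[y0:y1,x0:x1]; print(n,"frac diff>40",(r>40).mean().round(4),"max",r.max())
E
```

```text
0.105 [476. 230.]
0.09 [475. 250.]
0.108 [476. 226.]
rest frac diff>40 0.0014 max 57
brush frac diff>40 0.0781 max 101
tin frac diff>40 0.0714 max 97
loupe frac diff>40 0.0 max 11
nip frac diff>40 0.0 max 12
star frac diff>40 0.0 max 11
tweez frac diff>40 0.0 max 20
```

```bash
python3 - <<'E'
import cv2,numpy as np
a=cv2.imread("pics/a_side.png"); b=cv2.imread("pics/z_side.png")
f=lambda i:cv2.resize(i[225:310,235:325],None,fx=4.4,fy=4.4,interpolation=cv2.INTER_CUBIC)
cv2.imwrite("pics/cmp.png",cv2.hconcat([f(a),f(b)]))
E
```

```text
(no output)
```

View pics/cmp.png

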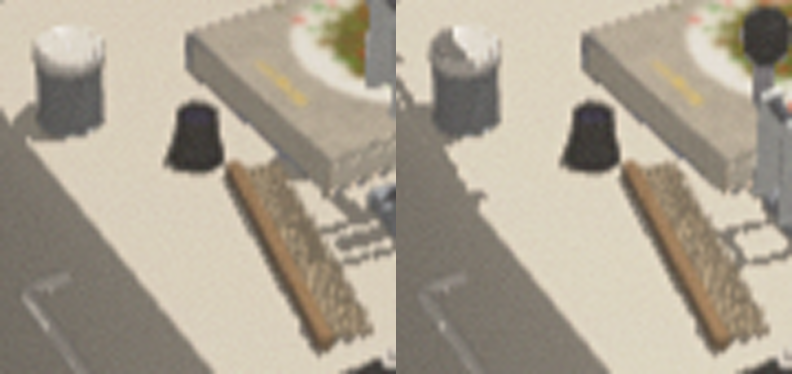

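The two views match, with the tin, loupe and brush in the same places. Only shadows differ. I'll hand in.

```bash
python3 -c "
from plant import *
print(job_done())"
```

```text
the job is handed in; nothing more can be done
None
```

The lift is down on its bottom stop with the pawl thrown off, and the bar is back on its rest. I handed the job in at about 28.5 s of the 58 s.

**Bar and pawl:** I took the bar from its rest and slid the blade in below the guard, under the pawl's tail. I then raised it in 1–3 mm steps, with readings staying at about 2.5 N, until the tail snapped over. The pictures show it standing up and staying off.

**Order:** I laid the bar back on its rest before pressing, because I needed the shut fingers to push the knob. The pawl was thrown before the lift was pressed.

**Pressing:** The lift went down steadily at about 7 N. At the bottom stop the force rose briefly to about 24 N up and 12 N sideways, and then I backed off.

**Last checks:**
- **Knob height:** the side view puts the knob's top at about 105–108 mm, against the 105 mm given for the bottom.
- **Bar and rest:** their pixels match the first side picture.
- **Other things:** the loupe, nippers, star knob and tweezers are unchanged. The brush and tin regions differ by 7–8 % of pixels; looking at them, this was only moved shadows.

**Disagreements:**
- **Fingertips:** with the fingers shut, the visible tips sat about 14 mm above the reported tool point in the side view (about 22 mm judging by where contact was felt). The knob was therefore touched lower on the readout than planned.
- **Sideways force:** there was a steady push of about 4 N while pressing, probably from being slightly off-centre on the knob.
- **Blade height:** the arm readings put the blade about 3–7 mm higher than the pictures and first contact suggested.

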